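Put the sample jar away in the bench cabinet and snap its door shut

ROBOT

A 6-joint arm with a two-finger parallel gripper is mounted at the origin on a cart in front of the work surface, level with it; the furniture and walls round the work are solid. World frame = base frame: x ahead of the robot, y to its left, z up, the work surface at z = 0. Lengths are in m, angles in rad, forces in N, time in s.
With the tool pointing down it reaches from about 0.35 to 0.725 m from the base axis. Payload 4.3 kg.
Tool frame: the origin (TCP) lies midway between the tips of the shut fingers; the grasp point (between the pads) lies 19 mm behind it (arm.hold_point_z is the distance from the TCP to the grasp point, in m); z points along the fingers, y is the direction in which the jaws open and shut (so a half turn about z gives the same grasp; the last joint's range is limited). The gripper opens to 85 mm and grips with 20 to 120 N. Pads are 22 mm wide; open, the fingers measure 114 mm over their backs; the gripper's body (76 mm by 85 mm) begins 54 mm behind the grasp point. The pads swing forward as they close: fully open they stand 13 mm farther back than shut.
Start: joints at [1.051, 0.377, 0.081, 1.274, 0, 1.46], TCP at [0.229, 0.527, 0.207] pointing down, gripper open.
Joint ranges: [-2.72, 2.72], [-0.84, 1.66], [-1.02, 1.22], [-1.77, 2.12], [-1.37, 1.28], [-3.14, 3.14]. Speed limits (rad/s): [2.57, 2.57, 3.14, 3.14, 3.14, 3.14].

INTERFACE

Orientations are given as a unit quaternion [x, y, z, w].
In Python, from station import arm, eyes, job gives the robot as it stands.
- The arm moves only by the shell command python3 -m creep 'ROWS'. ROWS is text: rows parted by semicolons, each of 7 numbers parted by spaces: the closure in counts, from 0 (fully open) to 255 (shut), then the shift along the tool's x, y, z scaled (see below), then the turn, a rotation vector about the tool's x, y, z scaled (see below). In form: fingers dx dy dz ax ay az; .... A call has 1 to 5 rows; each row is the pose to reach, as a shift and turn from the pose commanded when the call began, along the tool's axes at that moment, turning the shorter way round; what a row does not reach only later rows make up. The controller multiplies each number of a shift by 0.75 m and each number of a turn by 180 degrees. A row lasts 1/12 s, in which the tool goes at most 41.7 mm and 7.16 degrees, less where a joint would pass 70% of its speed; a pose out of reach is approached as far as the arm can. A call with a number of a shift or a turn outside -1 to 1 is refused whole. A call with a gripper value outside its range is refused whole. The fingers move at their own pace and stop on an object; the grip force is fixed at half the most. Time passes only in rows, so rows that repeat a pose let the fingers close. It gives the time, the measured TCP pose, the force and the opening at its end, in the units of the state.
- arm.get_obs(): the state, without advancing time (a new reading comes with each control period).
- eyes.capture(name): name is "side" or "top"; returns a dict with "frame" (420x560x3 uint8, red, green, blue), "range_z" (420x560 float32, m along the optical axis (not along the pixel's ray), 0 where there is no reading), "fov_y" (degrees; the focal length in pixels is half the picture's height over the tangent of half this angle, whatever the lens; pixels are square), "cx", "cy" (the principal point, pixels), "dist_coeffs" ([k1, k2, p1, p2, k3] as OpenCV has them; the pictures are not rectified), "eye" and "orientation" of the camera in the world. Camera axes: x right, y up, looking along -z (the intrinsics and any distortion apply to the point x, -y, -z); pixel columns grow to the right and rows downward; lengths in m; the calibration is good to about 2 mm. A picture is of the moment at which its call begins.
- job.sign_off(): hands the job in, once; it reports no verdict.
The state is a dict: "clock": time; "joint_pos": joint angles; "qd": joint speeds; "effort": joint torques, N m; "eef_pos": TCP position; "eef_rot": TCP orientation; "contact_force": force on the tool from outside, world axes, zero at the start; "ft_torque": the same for the moment, N m; "width": finger opening in m.
Only numpy, scipy, OpenCV 4.12 (cv2) and the standard library are available. Lean on these libraries where they do the work, as an engineer would, in place of code of your own. Each camera call takes 0.05 s, during which the arm holds its last target.

TASK

Pull the bench cabinet's door open through its roller catch, reach in under the roof and stand the sample jar upright on the free front part of the cabinet floor, then push the door until the catch snaps and it is fully shut. Keep the jar upright on the way, and do not disturb the two tins in the cabinet or the tin on the bench.

Things in the scene. Friction and masses are not known exactly. Their poses are not given: they have to be found in the camera images.
- cabinet: White cabinet, grey-framed clear door, fixed: 180 deep (its x), 224 wide (y), 275 high, walls 12. Origin under its centre at bench level; x points from the door to the back, y left seen from the door. Front edges of floor, walls and roof at x = -90. Floor 27 above the origin, roof underside 263, opening 200 wide. The roof covers the floor: come in from the front, tool inclined 35 to 50 degrees.
- shelf_front (a point): Point on the cabinet floor in the middle of its free front part: 55 behind the front edge, midway between the side walls, axes as the cabinet's. A good place for the jar's foot. The two tins begin about 45 behind this point.
- door (a joint): Door angle in rad: 0 shut, grows to 2.0 (stop) as the door swings out to the front and right (anticlockwise from above) about its upright hinge at the cabinet's right front edge. Slight friction: it stays where it is left. Left against the catch roller it stands ajar at about 0.1; past the roller it snaps to 0. Open it to 1.7 or more to leave room for the hand.
- door_hinge (a point): Point on the door's upright hinge axis, at the height of door_pull. Door 216 wide, free edge 218 from this axis, 16 thick, its inner face on this axis when shut, from 17 to 273 above the bench. Shut, its outer face stands only 16 before the roof's front edge and its top is level with the roof: push the last bit with the tool leaning, so that the gripper's body clears the roof.
- door_pull (a point): On the axis of the door's upright round steel pull bar (diameter 14), 16 below its top end; the bar reaches 94 below this point. Axis 41 in front of the door, 24 in from its free edge; two stand-offs of diameter 10 join it to the door 30 and 79 below. Can be pinched from straight above. Moves with the door: 57 in front of and 194 to the left of the hinge when shut.
- jar: Round clear jar with white lid and light grain inside, diameter 52, 75 high, upright on the bench to the left of the cabinet and its door swing (not the like jar at the bench's far end, which is fixed scenery). Origin at the centre of its underside, z up. May be held by its sides.
- bench_tin: White round tin without lid, diameter 56, 28 high, alone on the bench, left of the cabinet, within 250 of the jar (like tins farther back are fixed scenery); leave alone. Origin at the centre of its underside.
- tin_left: White round lidded tin, diameter 51, 27 high, at the back left of the cabinet floor; leave alone. Origin at the centre of its underside.
- tin_right: The same kind of tin, at the back right of the cabinet floor; leave alone. Origin at the centre of its underside.
- catch (a point): Sprung catch roller, inside the left wall, 210 above the bench. It takes a steel striker tongue on the door's inside (34 in from its free edge, 31 deep). At the pull bar 5 to 6 N takes the door off and about 8 N pushes it back on; the bar may slip out of a pinch then, but shut fingers can push the flat frame 40 beside it. The roller is passed at about 0.025 rad: push on until the door is home.

How it is judged:
On the way, in this order (a step that is already met when the one before it is completed fails the run):
1. the door has been pulled off its catch and stands open (more than 0.8 rad) (value of joint door above 0.8 rad), for 0.2 s.
2. the jar stands upright on the cabinet floor, released (x of jar in the frame of cabinet between -0.066 and 0.056 m and y of jar in the frame of cabinet between -0.076 and 0.076 m and z of jar in the frame of cabinet between 0.022 and 0.032 m and angle between jar's own z axis and vertical below 0.1 rad and contact force between the fingers and jar below 0.1 N), for 0.2 s.
At the end, for the whole second after the job is handed in: The door is shut on its catch (within 0.02 rad) and the jar stands upright (within 0.1 rad) and at rest on the cabinet floor, wholly inside (value of joint door below 0.02 rad and x of jar in the frame of cabinet between -0.066 and 0.056 m and y of jar in the frame of cabinet between -0.076 and 0.076 m and z of jar in the frame of cabinet between 0.022 and 0.032 m and angle between jar's own z axis and vertical below 0.1 rad and linear speed of jar below 0.02 m/s); the robot touches nothing.
It fails at once if a tin in the cabinet is shifted by more than 25 mm (distance of any of tin_left, tin_right from where it was at the start of the episode above 0.025 m).
It fails at once if the tin on the bench is shifted by more than 25 mm (distance of bench_tin from where it was at the start of the episode above 0.025 m).
It fails at once if the jar is tipped by more than 0.6 rad (angle between jar's own z axis and vertical above 0.6 rad).
It also fails if it takes over 72 s, if anything falls off the work surface, if the arm or the gripper's body presses on something with over 40 N, if the wrist force passes 120 N, or if a joint passes its speed limit or range.

## Working session

There is one attempt and no reset: what is moved stays moved. The work goes in short steps, Python scripts to look and compute and a shell command to move; the robot and the scene stay as the last step left them, time stands still between calls to the robot, and variables do not carry over. Pictures are saved under pics/ and viewed, and the job is handed in when it is done.

```bash
ls; mkdir -p pics; python3 - <<'E'
from station import arm, eyes, job
import cv2,numpy as np
print(arm.get_obs(), arm.hold_point_z)
for n in("side","top"):
    c=eyes.capture(n)
    cv2.imwrite(f"pics/{n}0.png",c["frame"][...,::-1])
    np.savez(f"{n}0.npz",**{k:np.array(v) for k,v in c.items()})
    print({k:v for k,v in c.items() if k not in("frame","range_z")})
E
```

```text
pics
{'clock': 0.0, 'joint_pos': array([1.05066855e+00, 3.78066796e-01, 7.96212204e-02, 1.27439935e+00,
       2.69158350e-05, 1.46047713e+00]), 'qd': array([-0.00158918,  0.00013539,  0.00026335, -0.00104784,  0.00022115,
        0.00080633]), 'effort': array([-3.74105894e-04, -4.63602555e+01,  2.69876701e+01,  2.09386769e-02,
       -1.13623551e-05, -2.66770815e-05]), 'eef_pos': array([0.22874224, 0.52677287, 0.20625699]), 'eef_rot': array([ 2.03473357e-01,  9.79079947e-01, -9.69658319e-04, -3.30357746e-04]), 'contact_force': array([-0.01555141,  0.05491174, -0.2945483 ]), 'ft_torque': array([ 0.02073598, -0.00791047, -0.02906269]), 'width': 0.08511104447183873} 0.0187
{'fov_y': 55.56047520552339, 'cx': 277.4152325353186, 'cy': 211.09241252414017, 'dist_coeffs': array([-0.10556285,  0.        ,  0.        ,  0.        ,  0.        ]), 'eye': array([ 0.13441017, -0.08608167,  1.02319948]), 'orientation': array([ 0.20820098, -0.1647675 , -0.60797817,  0.74824232])}
{'fov_y': 57.14687190334718, 'cx': 278.74832963821586, 'cy': 207.61386420093194, 'dist_coeffs': array([-0.07228217,  0.        ,  0.        ,  0.        ,  0.        ]), 'eye': array([ 0.10386444, -0.06473158,  0.8591839 ]), 'orientation': array([ 0.24275699, -0.20276717, -0.60264993,  0.73264424])}
```

View pics/side0.png

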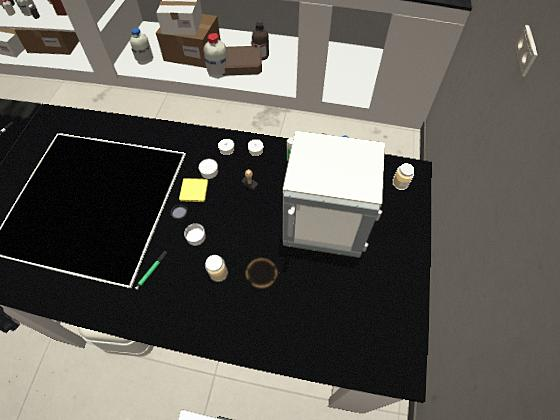

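View pics/top0.png

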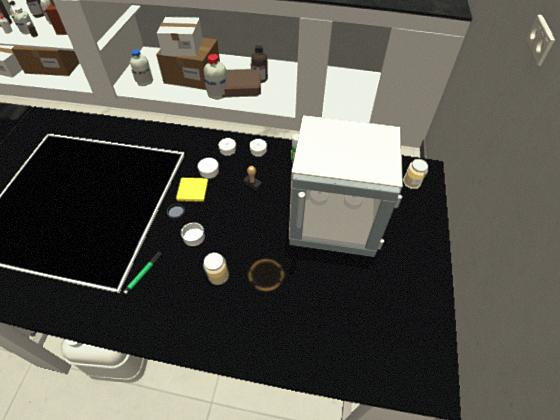

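The side picture shows the cabinet (roof corners around (292,134), (384,143), (382,203), (286,193)), the jar at (216,268), the bench tin at (195,234) and the pull bar near (290,215). In the top picture the jar is at (215,268), the tin at (193,234) and the pull at (299,210).

```bash
cat > h.py <<'E'
import numpy as np,cv2
from scipy.spatial.transform import Rotation as R
def load(f): return dict(np.load(f))
def K(c):
    f=c["frame"].shape[0]/2/np.tan(np.radians(float(c["fov_y"]))/2)
    return np.array([[f,0,float(c["cx"])],[0,f,float(c["cy"])],[0,0,1]])
def cloud(c):
    h,w=c["range_z"].shape
    u,v=np.meshgrid(np.arange(w),np.arange(h))
    p=cv2.undistortPoints(np.stack([u,v],-1).reshape(-1,1,2).astype(np.float64),K(c),c["dist_coeffs"]).reshape(h,w,2)
    z=c["range_z"]
    q=np.stack([p[...,0]*z,-p[...,1]*z,-z],-1)
    P=q@R.from_quat(c["orientation"]).as_matrix().T+c["eye"]
    P[z==0]=np.nan
    return P
def proj(c,X):
    q=(np.atleast_2d(X)-c["eye"])@R.from_quat(c["orientation"]).as_matrix()
    q=q*[1,-1,-1]
    return cv2.projectPoints(q,np.zeros(3),np.zeros(3),K(c),c["dist_coeffs"])[0].reshape(-1,2)
E
python3 - <<'E'
from h import *
for n,pts in(("side",[(292,134),(384,143),(382,203),(286,193),(335,170),(216,262),(195,234),(262,240),(290,215),(404,170)]),("top",[(350,150),(215,262),(193,234),(300,200),(299,215)])):
    c=load(n+"0.npz");P=cloud(c)
    for u,v in pts: print(n,u,v,P[v,u].round(4))
    # planes
    m=(abs(P[...,2]-.275)<.012)
    Q=P[m]; print("roof",len(Q),np.nanmedian(Q[:,2]))
    rect=cv2.minAreaRect((Q[:,:2]*1000).astype(np.float32)); print(rect, cv2.boxPoints(rect))
E
```

```text
side 292 134 [ 1.749   0.1765 -0.8061]
side 384 143 [ 0.813  -0.2054  0.2753]
side 382 203 [ 0.8243 -0.2597 -0.0032]
side 286 193 [0.6201 0.0017 0.2747]
side 335 170 [ 0.7061 -0.0978  0.275 ]
side 216 262 [0.5043 0.1609 0.0739]
side 195 234 [0.6037 0.2639 0.0033]
side 262 240 [ 0.627   0.07   -0.0014]
side 290 215 [ 0.565  -0.0181  0.2759]
side 404 170 [ 0.9003 -0.3029  0.0771]
roof 8267 0.27542678211047544
((689.3580932617188, -331.83221435546875), (705.1747436523438, 1766.8343505859375), 52.09663772583008) [[ -224.30603   -67.32959]
 [ 1169.8113  -1152.7516 ]
 [ 1603.0222   -596.33484]
 [  208.9049    489.08716]]
top 350 150 [ 0.7129 -0.1036  0.2779]
top 215 262 [0.5003 0.1589 0.0736]
top 193 234 [0.6049 0.2602 0.0034]
top 300 200 [ 0.5667 -0.0194  0.267 ]
top 299 215 [ 0.5665 -0.0198  0.2173]
roof 7902 0.27499847983301234
((1011.7967529296875, -410.3243408203125), (423.0750732421875, 1184.9410400390625), 52.476776123046875) [[ 413.06064 -217.23245]
 [1352.8451  -938.9598 ]
 [1610.5328  -603.41626]
 [ 670.7484   118.3111 ]]
```

```bash
python3 - <<'E'
from h import *
for n in("side","top"):
    c=load(n+"0.npz");P=cloud(c)
    x,y,z=P[...,0],P[...,1],P[...,2]
    box=(x>.5)&(x<.9)&(y>-.35)&(y<.1)
    br=c["frame"].min(-1)
    m=box&(abs(z-.275)<.006)&(br>200)
    lab,l,st,_=cv2.connectedComponentsWithStats(m.astype(np.uint8)) 
    k=1+st if False else None
    nl,l,st,_=cv2.connectedComponentsWithStats(m.astype(np.uint8)); k=1+np.argmax(st[1:,4]); Q=P[l==k]
    rect=cv2.minAreaRect((Q[:,:2]*1000).astype(np.float32)); print(n,"roof",rect, cv2.boxPoints(rect).round(1).tolist())
    # pull bar top & points in front of door
    # bench tin & jar
    for nm,zc,ctr,D in(("jarlid",.075,(.51,.16),.06),("tin",.028,(.605,.262),.06)):
        d=np.hypot(x-ctr[0],y-ctr[1])
        mm=(d<D)&(abs(z-zc)<.004)
        if mm.sum()>5:
            q=(P[mm][:,:2]*1000).astype(np.float32)
            print(nm,mm.sum(),cv2.minEnclosingCircle(q),q.mean(0))
    # all points > 0.01 near jar
    mm=(np.hypot(x-.51,y-.16)<.06)&(z>.01); q=(P[mm][:,:2]*1000).astype(np.float32); print("jar all",cv2.minEnclosingCircle(q))
    mm=(np.hypot(x-.605,y-.262)<.06)&(z>.01); q=(P[mm][:,:2]*1000).astype(np.float32); print("tin all",cv2.minEnclosingCircle(q))
E
```

```text
side roof ((722.0980834960938, -97.2639389038086), (181.978271484375, 223.72274780273438), 2.1076157093048096) [[627.0999755859375, 11.199999809265137], [635.2999877929688, -212.39999389648438], [817.0999755859375, -205.6999969482422], [808.9000244140625, 17.899999618530273]]
jarlid 201 ((501.95172119140625, 167.28182983398438), 21.977725982666016) [501.5061  166.77605]
tin 53 ((596.0765380859375, 261.2695617675781), 28.561838150024414) [599.84576 263.59735]
jar all ((502.6474609375, 166.0352783203125), 27.16773796081543)
tin all ((609.9454345703125, 274.4314270019531), 46.79814147949219)
top roof ((722.6842041015625, -99.64447784423828), (180.73623657226562, 223.0143585205078), 1.6481722593307495) [[629.0999755859375, 9.199999809265137], [635.5999755859375, -213.6999969482422], [816.2000122070312, -208.5], [809.7999877929688, 14.399999618530273]]
jarlid 227 ((502.2696533203125, 165.1158905029297), 22.00710105895996) [501.85608 163.98248]
tin 53 ((598.9601440429688, 255.95362854003906), 29.21975326538086) [596.6201  256.02206]
jar all ((502.36004638671875, 161.85804748535156), 26.44146728515625)
tin all ((611.2374877929688, 270.7041015625), 48.39836502075195)
```

```bash
python3 - <<'E'
from h import *
for n,(a,b) in(("side",((260,170),(400,265))),("top",((270,160),(420,260)))):
    im=load(n+"0.npz")["frame"][a[1]:b[1],a[0]:b[0],::-1]
    cv2.imwrite(f"pics/crop_{n}.png",cv2.resize(im,None,fx=5,fy=5,interpolation=cv2.INTER_CUBIC))
E
```

```text
(no output)
```

View pics/crop_top.png

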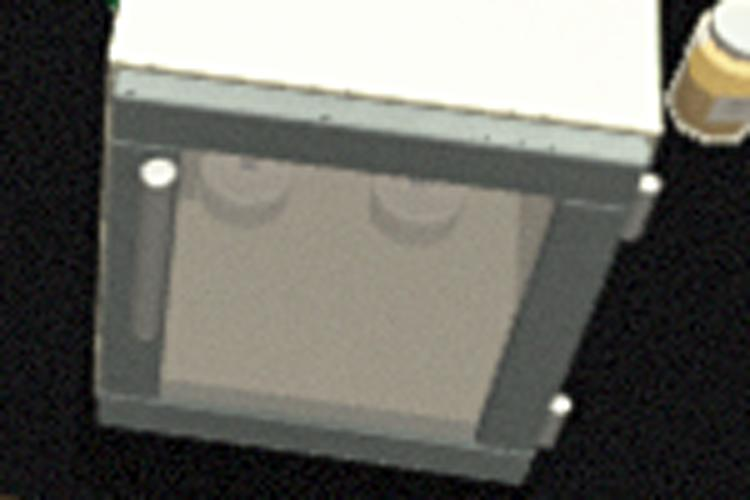

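The crop shows the bar's bright top end at crop (158,172), i.e. (301.6,194.4) in the top picture, and hinge knuckles at (649,184) and (561,404). Both tins are visible through the glass.

```bash
python3 - <<'E'
from h import *
th=np.radians(1.9);C=np.array([.7224,-.0985,0]);Rz=R.from_euler('z',th)
for n in("side","top"):
    c=load(n+"0.npz");P=cloud(c)
    Q=(P-C)@Rz.as_matrix()  # cab frame
    x,y,z=Q[...,0],Q[...,1],Q[...,2]
    m=(x<-.115)&(x>-.18)&(y>.05)&(y<.115)&(z>.05)
    q=Q[m];print(n,m.sum(),"z",np.percentile(q[:,2],[0,5,50,95,100]).round(4))
    s=q[q[:,2]<.24]; print("bar x,y min/med/max",s.min(0).round(4),np.median(s,0).round(4),s.max(0).round(4))
    t=q[q[:,2]>q[:,2].max()-.006]; print("top end",t.mean(0).round(4),len(t))
    m=(abs(x+.106)<.012)&(abs(y)<.13)&(z>.02)&(z<.268); print("door face x",np.median(x[m]),"y range",np.percentile(y[m],[.5,99.5]).round(4),m.sum())
    m=(z>.022)&(z<.07)&(abs(y)<.1)&(abs(x)<.09); print("inside",m.sum())
    print("proj bar top@.26:",proj(c,C+Rz.apply([-.147,.084,.26])),"@.27",proj(c,C+Rz.apply([-.147,.084,.27])))
E
```

```text
side 165 z [0.1722 0.179  0.2354 0.2786 0.2818]
bar x,y min/med/max [-0.1547  0.0787  0.1722] [-0.1526  0.0846  0.2076] [-0.1152  0.0927  0.2399]
top end [-0.1483  0.0857  0.278 ] 26
door face x -0.10285848654516395 y range [-0.1113  0.1087] 4005
inside 0
proj bar top@.26: [[291.0985921  215.79240796]] @.27 [[291.20320897 213.50261585]]
top 235 z [0.1712 0.1768 0.2357 0.2781 0.2798]
bar x,y min/med/max [-0.1546  0.0769  0.1712] [-0.1513  0.0832  0.2057] [-0.1461  0.0906  0.2396]
top end [-0.1474  0.0838  0.2773] 36
door face x -0.10190479811659907 y range [-0.1144  0.1062] 6077
inside 0
proj bar top@.26: [[300.30934596 199.84391808]] @.27 [[300.56083576 196.68875741]]
```

```bash
python3 -m creep -h | head -20; python3 - <<'E'
from station import arm
print([a for a in dir(arm) if a[0]!='_'])
E
```

```text
['MotionError', 'get_obs', 'hold_point_z']schema error: expected rows of numbers
```

View pics/crop_side.png

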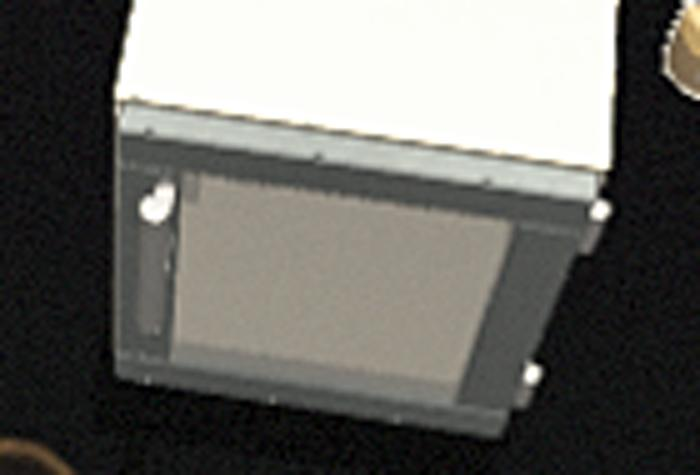

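```bash
cat >> h.py <<'E'
def pose(yaw,tilt=0,head=None):
    """tool rotation: jaw (y) axis horizontal at yaw (deg); tilt deg: tool z leans toward heading yaw-90"""
    a=np.radians(yaw); yv=np.array([np.cos(a),np.sin(a),0]); h=np.array([np.sin(a),-np.cos(a),0]); t=np.radians(tilt)
    zv=np.sin(t)*h-np.cos(t)*np.array([0,0,1]); return R.from_matrix(np.stack([np.cross(yv,zv),yv,zv],1))
def rows(targets,ref=None):
    from station import arm
    o=arm.get_obs()
    p0,r0=(o["eef_pos"],R.from_quat(o["eef_rot"])) if ref is None else ref
    print("at",p0.round(4),"F",o["contact_force"].round(2),"w",round(o["width"],4),"t",round(o["clock"],2),"q",o["joint_pos"].round(2))
    for p,r in targets:
        d=r0.inv().apply(np.array(p)-p0); rv=(r0.inv()*r).as_rotvec()
        print(np.round(d/.75,4),np.round(rv/np.pi,4),"mm",np.round(np.linalg.norm(d)*1000),"deg",np.round(np.degrees(np.linalg.norm(rv)),1))
CAB=np.array([.7224,-.0985,0]);YAW=1.9
def cab(*p): return CAB+R.from_euler('z',YAW,degrees=True).apply(p)
HINGE=cab(-.09,-.1095,.2625)
def bar(th,z): # th rad
    v=R.from_euler('z',np.radians(YAW)+th).apply([-.057,.194,0]); return np.r_[(HINGE+v)[:2],z]
E
python3 - <<'E'
from h import *
print(bar(0,.26),HINGE)
rows([(bar(0,.335),pose(91.9)),(bar(0,.245),pose(91.9))])
E
```

```text
[ 0.57267921 -0.01892027  0.26      ] [ 0.63607997 -0.21092376  0.2625    ]
at [0.2287 0.5268 0.2063] F [0.02 0.4  0.41] w 0.0853 t 0.1 q [1.05 0.38 0.08 1.27 0.   1.46]
[-0.7105 -0.4851 -0.1708] [-0.0006 -0.0002 -0.141 ] mm 658.0 deg 25.4
[-0.7105 -0.4848 -0.0508] [-0.0006 -0.0002 -0.141 ] mm 646.0 deg 25.4
```

```bash
python3 -m creep '0 0 0 -0.05 0 0 0; 0 -0.1 -0.07 -0.12 0 0 -0.05; 0 -0.71 -0.485 -0.171 0 0 -0.141; 0 -0.71 -0.485 -0.171 0 0 -0.141; 0 -0.71 -0.485 -0.171 0 0 -0.141'; python3 -c "
from h import *
rows([(bar(0,.335),pose(91.9))])"
```

```text
clock: 0.52
eef_pos: [0.3115, 0.3957, 0.2791]
eef_rot: [-0.02, 1.0, 0.0, 0.0]
contact_force: [0.8, 0.9, -0.4]
width: 0.0857
at [0.3115 0.3957 0.2791] F [ 0.79  0.93 -0.44] w 0.0857 t 0.52 q [0.78 0.22 0.05 1.4  0.   0.74]
[-0.3259 -0.5664 -0.0746] [0.0001 0.     0.0022] mm 493.0 deg 0.4
```

```bash
python3 -m creep '0 -0.33 -0.566 -0.075 0 0 0; 0 -0.33 -0.566 -0.075 0 0 0; 0 -0.33 -0.566 -0.075 0 0 0; 0 -0.33 -0.566 -0.075 0 0 0; 0 -0.33 -0.566 -0.075 0 0 0'; python3 -c "
from h import *
rows([(bar(0,.335),pose(91.9))])"
```

```text
clock: 0.93
eef_pos: [0.4217, 0.2195, 0.3028]
eef_rot: [-0.017, 1.0, -0.0, -0.0]
contact_force: [0.4, 0.7, 0.4]
width: 0.0852
at [0.4217 0.2195 0.3028] F [0.36 0.7  0.41] w 0.0852 t 0.93 q [0.35 0.17 0.04 1.45 0.   0.31]
[-0.1906 -0.3245 -0.0431] [-0.     -0.0001  0.0001] mm 284.0 deg 0.0
```

```bash
python3 -m creep '0 -0.19 -0.324 -0.043 0 0 0; 0 -0.19 -0.324 -0.043 0 0 0; 0 -0.19 -0.324 -0.043 0 0 0; 0 -0.19 -0.324 -0.043 0 0 0; 0 -0.19 -0.324 -0.043 0 0 0'; python3 -m creep '0 -0.07 -0.12 -0.01 0 0 0; 0 -0.07 -0.12 -0.01 0 0 0';  python3 -c "
from h import *
rows([(bar(0,.335),pose(91.9))])"
```

```text
clock: 1.35
eef_pos: [0.5324, 0.0445, 0.3264]
eef_rot: [-0.016, 1.0, 0.0, -0.0]
contact_force: [0.5, 1.3, 0.5]
width: 0.0854
clock: 1.52
eef_pos: [0.5767, -0.0259, 0.3323]
eef_rot: [-0.016, 1.0, 0.0, -0.0]
contact_force: [0.2, 0.8, 0.8]
width: 0.0853
at [ 0.5767 -0.0259  0.3323] F [0.21 0.79 0.85] w 0.0853 t 1.52 q [-0.15  0.4   0.44  1.61  0.   -0.19]
[ 0.005   0.0094 -0.0035] [ 0.0001 -0.0001 -0.0001] mm 8.0 deg 0.0
```

```bash
python3 -m creep '0 0.005 0.009 0 0 0 0; 0 0.005 0.009 0.04 0 0 0';  python3 - <<'E'
from h import *
from station import eyes
rows([(bar(0,.245),pose(91.9))])
for n in("top","side"):
    c=eyes.capture(n); cv2.imwrite(f"pics/{n}1.png",cv2.resize(c["frame"][100:300,200:460,::-1],None,fx=3,fy=3))
E
```

```text
clock: 1.68
eef_pos: [0.5754, -0.0194, 0.3058]
eef_rot: [-0.015, 1.0, -0.0, 0.004]
contact_force: [0.6, 0.9, 0.3]
width: 0.0852
at [ 0.5754 -0.0194  0.3058] F [0.57 0.88 0.31] w 0.0852 t 1.68 q [-0.14  0.37  0.33  1.52  0.   -0.17]
[0.0042 0.0008 0.081 ] [-0.0002  0.0024 -0.0012] mm 61.0 deg 0.5
```

View pics/side1.png

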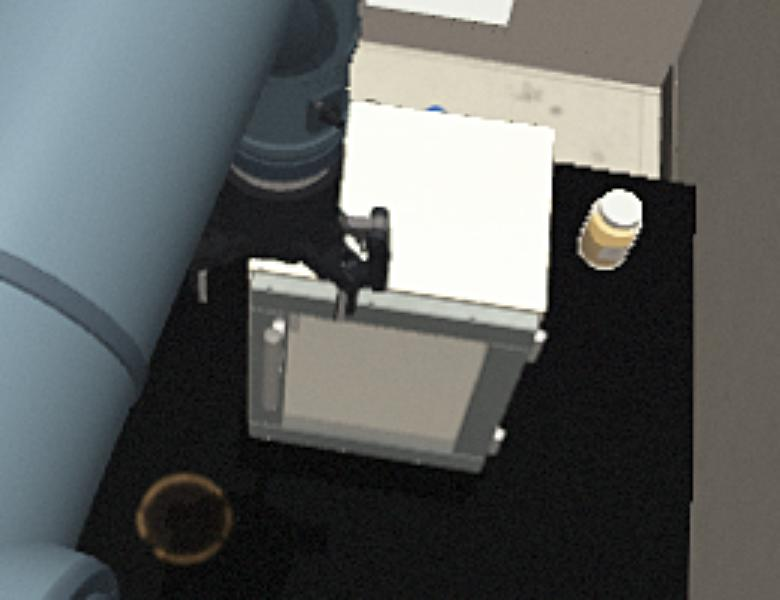

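The arm now fills the left of the side picture. The fingers, at (203,285) and (345,300), straddle the bar top at (278,328).

```bash
python3 -m creep '0 0.004 0.001 0.04 0 0 0; 0 0.004 0.001 0.08 0 0 0; 0 0.004 0.001 0.081 0 0 0'; python3 -m creep '255 0 0 0 0 0 0; 255 0 0 0 0 0 0; 255 0 0 0 0 0 0; 255 0 0 0 0 0 0; 255 0 0 0 0 0 0';python3 -c "
from h import *
rows([(bar(0,.245),pose(91.9))])"
```

```text
clock: 2.03
eef_pos: [0.5647, -0.0154, 0.2363]
eef_rot: [-0.017, 1.0, 0.001, -0.006]
contact_force: [-1.1, 0.4, -1.4]
width: 0.0857
clock: 2.45
eef_pos: [0.5706, -0.0167, 0.2437]
eef_rot: [-0.017, 1.0, -0.0, 0.002]
contact_force: [-0.2, 0.6, -0.8]
width: 0.0255
at [ 0.5706 -0.0167  0.2437] F [-0.24  0.58 -0.8 ] w 0.0255 t 2.45 q [-0.14  0.36  0.15  1.36  0.   -0.17]
[-0.0027 -0.003  -0.0018] [-0.0002  0.0012  0.    ] mm 3.0 deg 0.2
```

```bash
python3 -m creep '255 0 0 0 0 0 0; 255 0 0 0 0 0 0; 255 0 0 0 0 0 0';python3 -c "
from h import *
# pulling plan
rows([(bar(t,.244),pose(91.9+np.degrees(t))) for t in (.05,.1,.2,.3,.4)])"
```

```text
clock: 2.7
eef_pos: [0.5702, -0.0176, 0.2433]
eef_rot: [-0.016, 1.0, -0.001, 0.002]
contact_force: [-0.9, -2.8, 6.5]
width: 0.0107
at [ 0.5702 -0.0176  0.2433] F [-0.89 -2.78  6.53] w 0.0107 t 2.7 q [-0.14  0.36  0.15  1.36 -0.   -0.17]
[ 0.0096 -0.006  -0.001 ] [-0.0007  0.001  -0.0161] mm 9.0 deg 2.9
[ 0.0222 -0.0107 -0.001 ] [-0.0008  0.001  -0.032 ] mm 19.0 deg 5.8
[ 0.0466 -0.0221 -0.001 ] [-0.0008  0.0009 -0.0638] mm 39.0 deg 11.5
[ 0.0698 -0.0359 -0.0011] [-0.0009  0.0009 -0.0956] mm 59.0 deg 17.2
[ 0.0915 -0.0519 -0.0011] [-0.0009  0.0008 -0.1275] mm 79.0 deg 22.9
```

```bash
python3 -m creep '255 0.012 -0.006 0 0 0 -0.016; 255 0.023 -0.011 0 0 0 -0.032; 255 0.035 -0.0165 0 0 0 -0.048; 255 0.047 -0.022 0 0 0 -0.064; 255 0.047 -0.022 0 0 0 -0.064';python3 - <<'E'
from h import *
from station import eyes
rows([(bar(t,.244),pose(91.9+np.degrees(t))) for t in (.2,.3,.4,.5,.6)])
for n in("side",):
    c=eyes.capture(n); cv2.imwrite(f"pics/{n}2.png",cv2.resize(c["frame"][100:300,200:460,::-1],None,fx=3,fy=3))
E
```

```text
clock: 3.12
eef_pos: [0.5339, -0.0344, 0.2432]
eef_rot: [-0.117, 0.993, 0.0, 0.001]
contact_force: [-1.3, 2.1, 7.0]
width: 0.0108
at [ 0.5339 -0.0344  0.2432] F [-1.29  2.08  7.  ] w 0.0108 t 3.12 q [-0.18  0.29  0.04  1.33  0.   -0.42]
[-0.0022 -0.0019 -0.001 ] [0.     0.0006 0.0006] mm 2.0 deg 0.1
[ 0.0233 -0.0107 -0.0011] [-0.      0.0006 -0.0313] mm 19.0 deg 5.6
[ 0.0477 -0.022  -0.0011] [-0.0001  0.0006 -0.0631] mm 39.0 deg 11.4
[ 0.0709 -0.0357 -0.0012] [-0.0001  0.0006 -0.0949] mm 60.0 deg 17.1
[ 0.0926 -0.0517 -0.0012] [-1.000e-04  6.000e-04 -1.268e-01] mm 80.0 deg 22.8
```

View pics/side2.png

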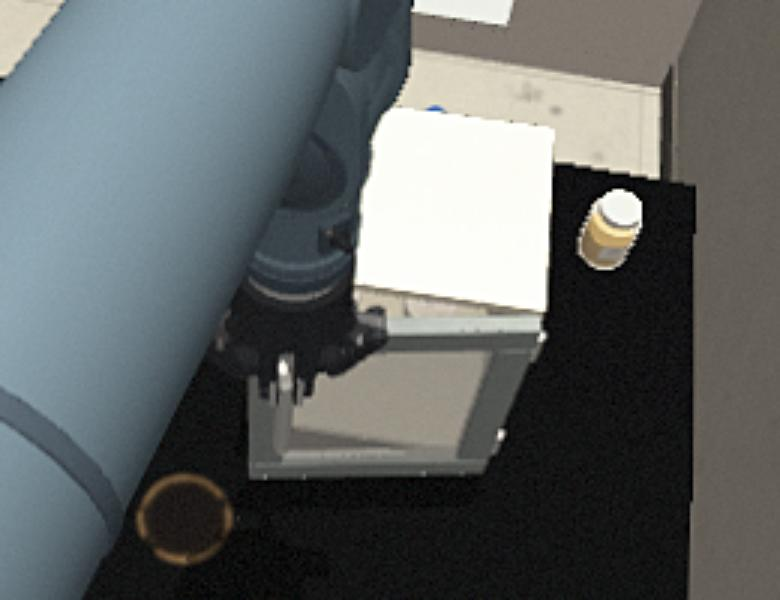

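The picture shows the bar pinched at (285,375), with the door ajar and its gap visible at the roof edge. Continuing the swing.

```bash
python3 -m creep '255 0.025 -0.009 -0.001 0 0 -0.032; 255 0.049 -0.021 -0.001 0 0 -0.064; 255 0.073 -0.034 -0.001 0 0 -0.095; 255 0.095 -0.05 -0.001 0 0 -0.127; 255 0.114 -0.068 -0.001 0 0 -0.159';python3 - <<'E'
from h import *
rows([(bar(t,.244),pose(91.9+np.degrees(t))) for t in (.7,.8,.9,1,1.1,1.2)])
E
```

```text
clock: 3.58
eef_pos: [0.4631, -0.1041, 0.2433]
eef_rot: [-0.361, 0.933, -0.0, 0.001]
contact_force: [1.5, -1.6, 3.5]
width: 0.0105
at [ 0.4631 -0.1041  0.2433] F [ 1.51 -1.56  3.49] w 0.0105 t 3.58 q [-0.36  0.16 -0.11  1.29  0.   -1.09]
[-0.0001 -0.0015 -0.0009] [-0.0005  0.0005  0.0017] mm 1.0 deg 0.3
[ 0.0254 -0.0103 -0.001 ] [-0.0005  0.0005 -0.0302] mm 21.0 deg 5.4
[ 0.0499 -0.0215 -0.001 ] [-0.0005  0.0004 -0.062 ] mm 41.0 deg 11.2
[ 0.0732 -0.0351 -0.001 ] [-0.0006  0.0004 -0.0938] mm 61.0 deg 16.9
[ 0.0949 -0.051  -0.001 ] [-0.0006  0.0004 -0.1257] mm 81.0 deg 22.6
[ 0.115 -0.069 -0.001] [-0.0006  0.0003 -0.1575] mm 101.0 deg 28.3
```

```bash
python3 -m creep '255 0.025 -0.009 -0.001 0 0 -0.032; 255 0.049 -0.021 -0.001 0 0 -0.064; 255 0.073 -0.034 -0.001 0 0 -0.095; 255 0.095 -0.05 -0.001 0 0 -0.127; 255 0.114 -0.068 -0.001 0 0 -0.159';python3 - <<'E'
from h import *
rows([(bar(t,.244),pose(91.9+np.degrees(t))) for t in (1.2,1.3,1.4,1.5,1.6,1.7)])
E
```

```text
clock: 4.0
eef_pos: [0.4337, -0.1996, 0.2433]
eef_rot: [-0.58, 0.815, -0.0, 0.001]
contact_force: [2.1, -1.1, -0.2]
width: 0.0107
at [ 0.4337 -0.1996  0.2433] F [ 2.09 -1.07 -0.16] w 0.0107 t 4.0 q [-0.56  0.17 -0.11  1.3   0.   -1.8 ]
[ 0.0009 -0.001  -0.0009] [-0.0002  0.0003  0.0013] mm 1.0 deg 0.2
[ 0.0264 -0.0098 -0.0009] [-0.0002  0.0002 -0.0306] mm 21.0 deg 5.5
[ 0.0508 -0.021  -0.0009] [-0.0003  0.0002 -0.0624] mm 41.0 deg 11.2
[ 0.0741 -0.0347 -0.0009] [-0.0003  0.0002 -0.0942] mm 61.0 deg 17.0
[ 0.0958 -0.0506 -0.001 ] [-0.0003  0.0002 -0.1261] mm 81.0 deg 22.7
[ 0.1159 -0.0686 -0.001 ] [-0.0003  0.0002 -0.1579] mm 101.0 deg 28.4
```

```bash
python3 -m creep '255 0.025 -0.009 -0.001 0 0 -0.032; 255 0.049 -0.021 -0.001 0 0 -0.064; 255 0.073 -0.034 -0.001 0 0 -0.095; 255 0.095 -0.05 -0.001 0 0 -0.127; 255 0.114 -0.068 -0.001 0 0 -0.159';python3 - <<'E'
from h import *
rows([(bar(t,.244),pose(91.9+np.degrees(t))) for t in (1.7,1.75,1.8,1.85,1.9)])
E
```

```text
clock: 4.42
eef_pos: [0.4532, -0.2973, 0.2433]
eef_rot: [0.763, -0.646, -0.001, -0.0]
contact_force: [1.3, 0.1, 0.2]
width: 0.0108
at [ 0.4532 -0.2973  0.2433] F [1.26 0.15 0.18] w 0.0108 t 4.42 q [-0.7   0.3   0.07  1.34  0.   -2.43]
[ 0.0018 -0.0006 -0.0009] [0.0003 0.0004 0.0009] mm 2.0 deg 0.2
[ 0.0146 -0.0047 -0.0009] [ 0.0003  0.0004 -0.0151] mm 12.0 deg 2.7
[ 0.0272 -0.0094 -0.0009] [ 0.0003  0.0004 -0.031 ] mm 22.0 deg 5.6
[ 0.0396 -0.0148 -0.001 ] [ 0.0003  0.0004 -0.0469] mm 32.0 deg 8.4
[ 0.0517 -0.0208 -0.001 ] [ 0.0003  0.0004 -0.0628] mm 42.0 deg 11.3
```

```bash
python3 -m creep '255 0.025 -0.009 -0.001 0 0 -0.032; 255 0.038 -0.014 -0.001 0 0 -0.047; 255 0.038 -0.014 -0.001 0 0 -0.047; 0 0.038 -0.014 -0.001 0 0 -0.047; 0 0.038 -0.014 -0.001 0 0 -0.047'; python3 -m creep '0 0 0 0 0 0 0; 0 0 0 0 0 0 0; 0 0 0 -0.05 0 0 0; 0 0 0 -0.1 0 0 0; 0 0 0 -0.13 0 0 0'; python3 - <<'E'
from h import *
from station import eyes
for n in("side","top"):
    c=eyes.capture(n); cv2.imwrite(f"pics/{n}3.png",c["frame"][...,::-1])
    np.savez(f"{n}3.npz",**{k:np.array(v) for k,v in c.items()})
rows([])
E
```

```text
clock: 4.83
eef_pos: [0.4684, -0.322, 0.2444]
eef_rot: [0.807, -0.59, -0.001, -0.001]
contact_force: [-0.5, -0.4, 0.1]
width: 0.0337
clock: 5.25
eef_pos: [0.4682, -0.3219, 0.3455]
eef_rot: [0.808, -0.59, 0.001, -0.0]
contact_force: [0.4, -0.3, 0.2]
width: 0.0858
at [ 0.4699 -0.3234  0.3475] F [0.33 0.5  0.05] w 0.0856 t 5.35 q [-0.71  0.38  0.45  1.63  0.   -2.59]
```

View pics/top3.png

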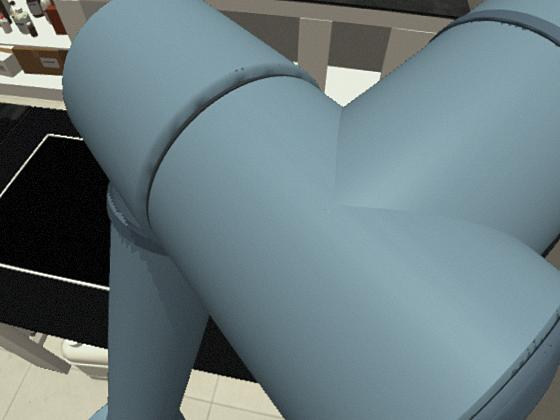

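The top picture is filled by the arm, so nothing can be checked here. I'm moving on to the jar.

```bash
python3 - <<'E'
from h import *
rows([((.42,.164,.33),pose(91.9,0)),((.42,.164,.33),pose(91.9,40))])
E
```

```text
at [ 0.4699 -0.3234  0.3475] F [0.33 0.5  0.05] w 0.0856 t 5.35 q [-0.71  0.38  0.45  1.63  0.   -2.59]
[-0.6394 -0.1347  0.0192] [-3.300e-03 -2.000e-04  5.881e-01] mm 490.0 deg 105.9
[-0.6394 -0.1347  0.0192] [ 0.201  -0.1545  0.5622] mm 490.0 deg 111.0
```

```bash
python3 -m creep '0 -0.64 -0.135 0.01 0 0 0.588; 0 -0.64 -0.135 0.01 0 0 0.588; 0 -0.64 -0.135 0.01 0 0 0.588; 0 -0.64 -0.135 0.01 0 0 0.588; 0 -0.64 -0.135 0.01 0 0 0.588'; python3 - <<'E'
from h import *
rows([((.42,.164,.33),pose(91.9,0)),((.42,.164,.33),pose(91.9,40))])
E
```

```text
clock: 5.77
eef_pos: [0.4475, -0.121, 0.3388]
eef_rot: [-0.594, 0.804, 0.0, 0.0]
contact_force: [1.5, 0.2, -0.2]
width: 0.0855
at [ 0.4475 -0.121   0.3388] F [ 1.51  0.16 -0.25] w 0.0855 t 5.77 q [-0.4   0.15  0.11  1.54  0.   -1.67]
[-0.3526  0.1465  0.012 ] [1.000e-04 2.000e-04 3.947e-01] mm 286.0 deg 71.0
[-0.3526  0.1465  0.012 ] [ 0.1376 -0.1924  0.3776] mm 286.0 deg 80.2
```

```bash
python3 -m creep '0 -0.35 0.146 0.01 0 0 0.394; 0 -0.35 0.146 0.01 0 0 0.394; 0 -0.35 0.146 0.01 0 0 0.394; 0 -0.35 0.146 0.01 0 0 0.394; 0 -0.35 0.146 0.01 0 0 0.394'; python3 - <<'E'
from h import *
rows([((.42,.164,.33),pose(91.9,40)),((.42,.1645,.14),pose(91.9,40))])
E
```

```text
clock: 6.18
eef_pos: [0.4298, 0.0557, 0.3342]
eef_rot: [-0.362, 0.932, 0.0, 0.0]
contact_force: [0.6, -0.3, 0.2]
width: 0.0851
at [0.4298 0.0557 0.3342] F [ 0.63 -0.26  0.17] w 0.0851 t 6.18 q [-0.02  0.08  0.03  1.52  0.   -0.76]
[-0.0878  0.1154  0.0057] [ 0.0786 -0.2126  0.2157] mm 109.0 deg 56.3
[-0.0881  0.1158  0.259 ] [ 0.0786 -0.2126  0.2157] mm 223.0 deg 56.3
```

```bash
python3 -m creep '0 -0.088 0.115 0.05 0.0786 -0.2126 0.2157; 0 -0.088 0.115 0.1 0.0786 -0.2126 0.2157; 0 -0.088 0.115 0.1 0.0786 -0.2126 0.2157; 0 -0.088 0.115 0.1 0.0786 -0.2126 0.2157; 0 -0.088 0.115 0.1 0.0786 -0.2126 0.2157'; python3 - <<'E'
from h import *
rows([((.42,.1645,.14),pose(91.9,40))])
E
```

```text
clock: 6.6
eef_pos: [0.4177, 0.1633, 0.2559]
eef_rot: [-0.149, 0.964, 0.005, 0.222]
contact_force: [-0.5, 0.3, -0.1]
width: 0.0855
at [0.4177 0.1633 0.2559] F [-0.51  0.32 -0.14] w 0.0855 t 6.6 q [ 0.26 -0.3  -0.62  0.8  -0.03 -0.06]
[0.0634 0.0094 0.1407] [ 0.03   -0.0776  0.0794] mm 116.0 deg 20.7
```

```bash
python3 -m creep '0 0.06 0.009 0.1 0.03 -0.0776 0.0794; 0 0.06 0.009 0.13 0.03 -0.0776 0.0794; 0 0.06 0.009 0.14 0.03 -0.0776 0.0794; 0 0.06 0.009 0.14 0.03 -0.0776 0.0794'; python3 - <<'E'
from h import *
from station import eyes
for n in("side","top"):
    c=eyes.capture(n); cv2.imwrite(f"pics/{n}4.png",c["frame"][...,::-1])
    np.savez(f"{n}4.npz",**{k:np.array(v) for k,v in c.items()})
rows([((.453,.1645,.106),pose(91.9,40)),((.517,.1645,.0296),pose(91.9,40))])
E
```

```text
clock: 6.93
eef_pos: [0.4369, 0.1749, 0.1658]
eef_rot: [-0.013, 0.942, 0.002, 0.336]
contact_force: [-3.3, -0.9, -4.7]
width: 0.0852
at [0.4339 0.1744 0.1629] F [-0.07 -0.27 -0.06] w 0.0855 t 7.03 q [ 0.42 -0.29 -1.02  0.2  -0.25  0.31]
[ 0.0281 -0.0132  0.075 ] [-0.0028 -0.0069  0.0013] mm 61.0 deg 1.4
[ 0.0254 -0.0149  0.2078] [-0.0028 -0.0069  0.0013] mm 157.0 deg 1.4
```

View pics/side4.png

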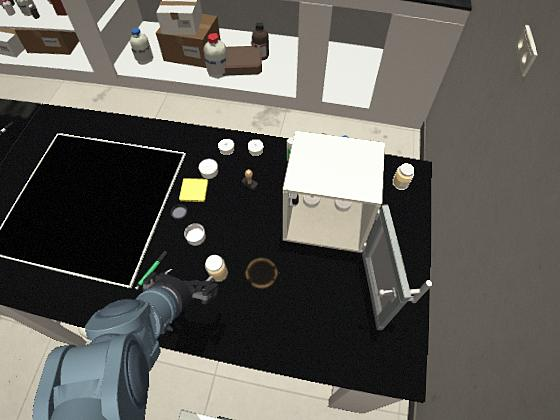

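The side picture shows the door wide open (free edge at (380,325), bar at (425,288)), both tins inside at (312,200) and (343,203), the jar at (216,266), and the gripper behind it at (200,290). Joint 3 sits on its limit, so I'll fit a small arm model to check reach.

```bash
cat > fk.py <<'E'
from h import *
from scipy.optimize import least_squares
D=[((.2287,.5268,.2063),(1.05067,.37807,.07962,1.2744,0,1.4605)),((.3115,.3957,.2791),(.78,.22,.05,1.40,0,.74)),((.4217,.2195,.3028),(.35,.17,.04,1.45,0,.31)),
((.5767,-.0259,.3323),(-.15,.4,.44,1.61,0,-.19)),((.5754,-.0194,.3058),(-.14,.37,.33,1.52,0,-.17)),((.5706,-.0167,.2437),(-.14,.36,.15,1.36,0,-.17)),
((.5339,-.0344,.2432),(-.18,.29,.04,1.33,0,-.42)),((.4631,-.1041,.2433),(-.36,.16,-.11,1.29,0,-1.09)),((.4337,-.1996,.2433),(-.56,.17,-.11,1.3,0,-1.8)),
((.4532,-.2973,.2433),(-.7,.3,.07,1.34,0,-2.43)),((.4699,-.3234,.3475),(-.71,.38,.45,1.63,0,-2.59)),((.4177,.1633,.2559),(.26,-.3,-.62,.8,-.03,-.06)),((.4339,.1744,.1629),(.42,-.29,-1.02,.2,-.25,.31)),((.4298,.0557,.3342),(-.02,.08,.03,1.52,0,-.76))]
def fk(k,q):
    o,L1,a1,L2,a2,L3,h,d,sg=k
    q1,q2,q3,q4,q5,q6=q
    p=q2-q3+q4
    r=o+L1*np.sin(q2+a1)+L2*np.cos(q2-q3+a2); z=h+L1*np.cos(q2+a1)-L2*np.sin(q2-q3+a2)
    t=np.array([np.cos(p)*np.cos(q5),np.sin(q5)*sg,-np.sin(p)*np.cos(q5)])
    v=np.array([r,d,z])+L3*t
    return R.from_euler('z',q1).apply(v)
def res(k): return np.concatenate([fk(k,q)-np.array(x) for x,q in D])
def fit():
    best=None
    for a2 in(0,.1,-.1,.5,-.5):
      for sg in(1,-1):
        f=lambda k:res(np.r_[k,sg])
        s=least_squares(f,[.0,.4,0,.4,a2,.3,.3,.06])
        if best is None or s.cost<best[0]: best=(s.cost,np.r_[s.x,sg])
    return best
if __name__=="__main__":
    c,k=fit(); print(c,k.round(4)); print((res(k).reshape(-1,3)*1000).round(1))
E
python3 fk.py
```

```text
0.0004041297765335393 [ 0.0268  0.4617  0.0035  0.3741 -0.2247  0.4105  0.2189  0.0641  1.    ]
[[ -0.6   0.5   3. ]
 [  1.    3.6  -0.1]
 [  2.6   3.6  -4.3]
 [ -4.1   4.2  -1.4]
 [ -4.6   3.7   1.2]
 [ -1.9   1.3   1.7]
 [ -0.4   2.5  -2.3]
 [  8.8  -5.    3.7]
 [  3.8   0.9  -0.8]
 [  0.5  -1.    3.7]
 [ -2.    5.7  -2.3]
 [ -2.9   0.6  -0.4]
 [  2.7 -20.5  -1. ]
 [  5.4  -0.3  -0.7]]
```

```bash
cat > ik.py <<'E'
from fk import *
_,k=fit()
def ik(p,tilt):
    # radial heading, q5=0
    P=np.pi/2-np.radians(tilt)
    def f(q):
        q4=P-q[1]+q[2]; return fk(k,(q[0],q[1],q[2],q4,0,0))-p
    s=least_squares(f,[np.arctan2(p[1],p[0])-.1,.2,-.2]); q=s.x; return np.r_[q,P-q[1]+q[2]].round(2), s.cost<1e-8
if __name__=="__main__":
    for tilt in(35,40,45):
        t=np.radians(tilt); z=np.array([np.sin(t),0,-np.cos(t)])
        for nm,g in(("jar",np.array([.5025,.1645,.047])),("jar+60",np.array([.5025,.1645,.107])),("place",cab(-.035,0,.077)),("placein",cab(-.035,0,.107)),("front",cab(-.18,0,.107)),("pre",np.array([.5025,.1645,.047])-.09*z)):
            print(tilt,nm,*ik(g+.0227*z,tilt))
E
python3 ik.py
```

```text
35 jar [ 0.19  0.14 -1.06 -0.25] True
35 jar+60 [ 0.19  0.   -0.98 -0.02] True
35 place [-0.23  0.37 -0.6  -0.01] True
35 placein [-0.23  0.32 -0.57  0.07] True
35 front [-0.3   0.05 -0.92 -0.02] True
35 pre [ 0.21 -0.14 -1.05  0.05] True
40 jar [ 0.19  0.16 -1.15 -0.44] True
40 jar+60 [ 0.19 -0.01 -1.07 -0.18] True
40 place [-0.23  0.36 -0.7  -0.18] True
40 placein [-0.23  0.31 -0.67 -0.1 ] True
40 front [-0.3   0.04 -1.01 -0.18] True
40 pre [ 0.21 -0.17 -1.16 -0.13] True
45 jar [ 0.19  0.2  -1.24 -0.65] True
45 jar+60 [ 0.19 -0.01 -1.16 -0.37] True
45 place [-0.23  0.36 -0.79 -0.36] True
45 placein [-0.23  0.3  -0.76 -0.28] True
45 front [-0.3   0.05 -1.1  -0.36] True
45 pre [ 0.21 -0.16 -1.28 -0.33] True
```

```bash
python3 - <<'E'
from h import *
r=pose(40,38); z=r.apply([0,0,1]); g=np.array([.5025,.1645,.047])
rows([(g+(.0227-.15)*z,r),(g+(.0227-.09)*z,r),(g+.0227*z,r)])
P=cloud(load("side4.npz")); print("pen",P[270,150],"ring",P[272,262])
E
```

```text
at [0.4339 0.1744 0.1629] F [-0.07 -0.27 -0.06] w 0.0855 t 7.03 q [ 0.42 -0.29 -1.02  0.2  -0.25  0.31]
[-0.0079  0.0663  0.0322] [0.1763 0.0053 0.2272] mm 56.0 deg 51.8
[0.008  0.0282 0.1007] [0.1763 0.0053 0.2272] mm 79.0 deg 51.8
[ 0.0319 -0.0289  0.2035] [0.1763 0.0053 0.2272] mm 156.0 deg 51.8
pen [0.46599376 0.34848735 0.01439926] ring [0.52947441 0.04728501 0.00285126]
```

```bash
python3 -m creep '0 -0.008 0.066 0.0 0.176 0.005 0.227; 0 -0.008 0.066 0.01 0.176 0.005 0.227; 0 -0.008 0.066 0.02 0.176 0.005 0.227; 0 -0.008 0.066 0.03 0.176 0.005 0.227; 0 -0.008 0.066 0.032 0.176 0.005 0.227'; python3 - <<'E'
from h import *
r=pose(40,38); z=r.apply([0,0,1]); g=np.array([.5025,.1645,.047])
rows([(g+(.0227-.15)*z,r),(g+(.0227-.09)*z,r),(g+.0227*z,r)])
E
```

```text
clock: 7.45
eef_pos: [0.4508, 0.2216, 0.1459]
eef_rot: [0.251, 0.912, -0.09, 0.313]
contact_force: [-1.0, -0.5, -0.4]
width: 0.0856
at [0.4508 0.2216 0.1459] F [-1.04 -0.5  -0.45] w 0.0856 t 7.45 q [ 0.73  0.13 -0.62  0.6  -0.63  1.19]
[-0.0008  0.0043 -0.0018] [0.0633 0.0004 0.0849] mm 4.0 deg 19.1
[ 0.0014 -0.0113  0.0767] [0.0633 0.0004 0.0849] mm 58.0 deg 19.1
[ 0.0047 -0.0347  0.1943] [0.0633 0.0004 0.0849] mm 148.0 deg 19.1
```

j3 is freed. Finish the turn and move to the pre-grasp.

```bash
python3 -m creep '0 0 0.004 0 0.063 0 0.085; 0 0 0.004 0 0.063 0 0.085; 0 0.001 0.004 0 0.063 0 0.085; 0 0.001 0.004 0 0.063 0 0.085'; python3 - <<'E'
from h import *
from station import eyes
r=pose(40,38); z=r.apply([0,0,1]); g=np.array([.5025,.1645,.047])
rows([(g+(.0227-.09)*z,r),(g+.0227*z,r)])
for n in("side","top"):
    c=eyes.capture(n); cv2.imwrite(f"pics/{n}5.png",cv2.resize(c["frame"][180:380,100:360,::-1],None,fx=3,fy=3))
    np.savez(f"{n}5.npz",**{k:np.array(v) for k,v in c.items()})
E
```

```text
clock: 7.78
eef_pos: [0.4539, 0.2256, 0.1462]
eef_rot: [0.398, 0.857, -0.137, 0.296]
contact_force: [0.3, 0.7, -0.1]
width: 0.0855
at [0.4539 0.2256 0.1462] F [ 0.32  0.66 -0.14] w 0.0855 t 7.78 q [ 0.75  0.32 -0.36  0.93 -0.66  1.63]
[-0.0006 -0.0029  0.0786] [0.0008 0.0001 0.0006] mm 59.0 deg 0.2
[-0.0005 -0.0032  0.1986] [0.0008 0.0001 0.0006] mm 149.0 deg 0.2
```

View pics/top5.png

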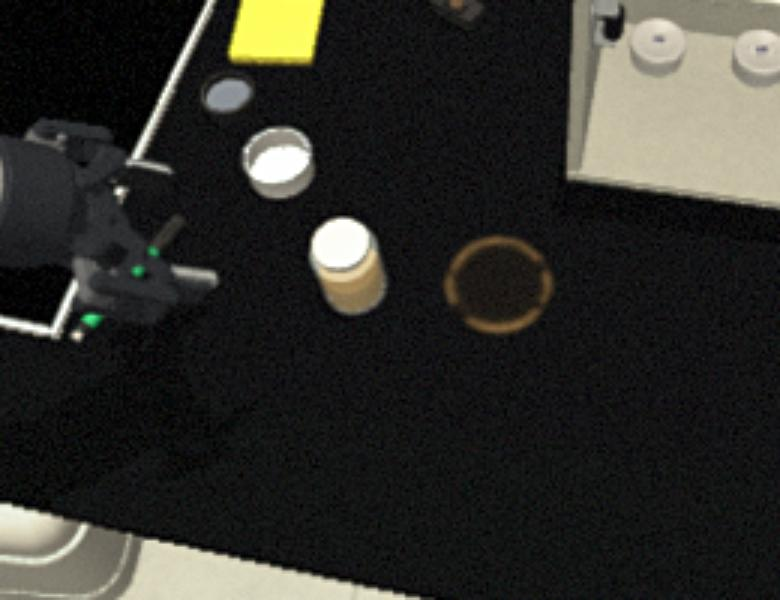

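The top crop shows the fingers at (205,278) and (150,165) aimed at the jar (345,265), well clear of the tin at (280,160).

```bash
python3 -m creep '0 -0.0005 -0.003 0.05 0 0 0; 0 -0.0005 -0.003 0.09 0 0 0; 0 -0.0005 -0.003 0.11 0 0 0; 0 -0.0005 -0.003 0.11 0 0 0'; python3 - <<'E'
from h import *
from station import eyes
r=pose(40,38); z=r.apply([0,0,1]); g=np.array([.5025,.1645,.047])
rows([(g+.0227*z,r)])
for n in("side","top"):
    c=eyes.capture(n); cv2.imwrite(f"pics/{n}6.png",cv2.resize(c["frame"][180:330,120:320,::-1],None,fx=4,fy=4))
E
```

```text
clock: 8.22
eef_pos: [0.4823, 0.1811, 0.0797]
eef_rot: [0.398, 0.858, -0.137, 0.295]
contact_force: [-0.4, -0.0, -0.1]
width: 0.0857
at [0.4823 0.1811 0.0797] F [-0.37 -0.01 -0.05] w 0.0857 t 8.22 q [ 0.64  0.35 -0.51  0.66 -0.66  1.49]
[-0.0002  0.0063  0.0858] [0.0005 0.0002 0.0009] mm 65.0 deg 0.2
```

View pics/top6.png

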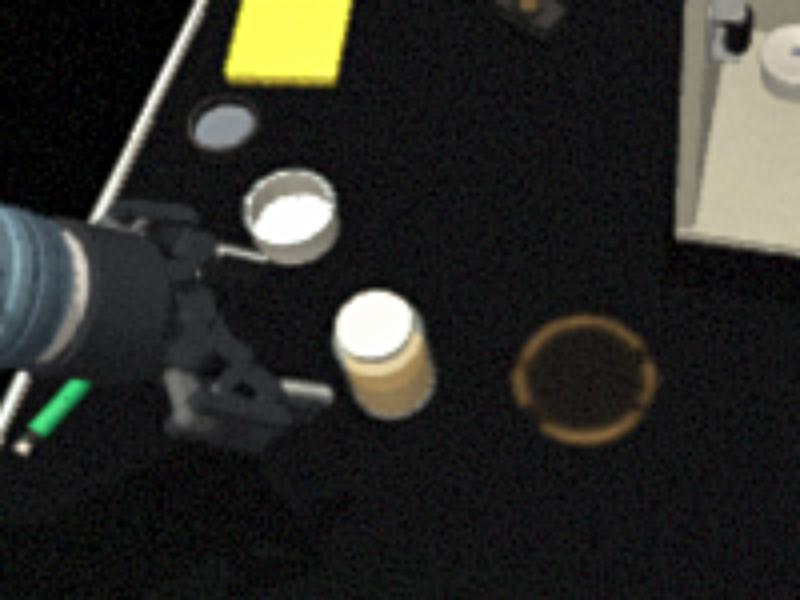

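The fingers at (330,395) and (265,255) straddle the jar (lid at (380,330)). Continuing the last 65 mm with a small sideways correction.

```bash
python3 -m creep '0 0 0.006 0.03 0 0 0; 0 0 0.006 0.06 0 0 0; 0 0 0.006 0.086 0 0 0; 0 0 0.006 0.086 0 0 0'; python3 - <<'E'
from h import *
from station import eyes
r=pose(40,38); z=r.apply([0,0,1]); g=np.array([.5025,.1645,.047])
rows([(g+.0227*z,r)])
for n in("side","top"):
    c=eyes.capture(n); cv2.imwrite(f"pics/{n}7.png",cv2.resize(c["frame"][180:330,120:320,::-1],None,fx=4,fy=4))
E
```

```text
clock: 8.65
eef_pos: [0.5138, 0.1568, 0.0306]
eef_rot: [0.398, 0.857, -0.135, 0.297]
contact_force: [-0.2, -0.4, -0.6]
width: 0.0854
at [0.5138 0.1568 0.0306] F [-0.18 -0.36 -0.6 ] w 0.0854 t 8.65 q [ 0.56  0.42 -0.58  0.46 -0.66  1.39]
[ 0.0004 -0.005   0.0022] [0.0018 0.0003 0.0002] mm 4.0 deg 0.3
```

View pics/top7.png

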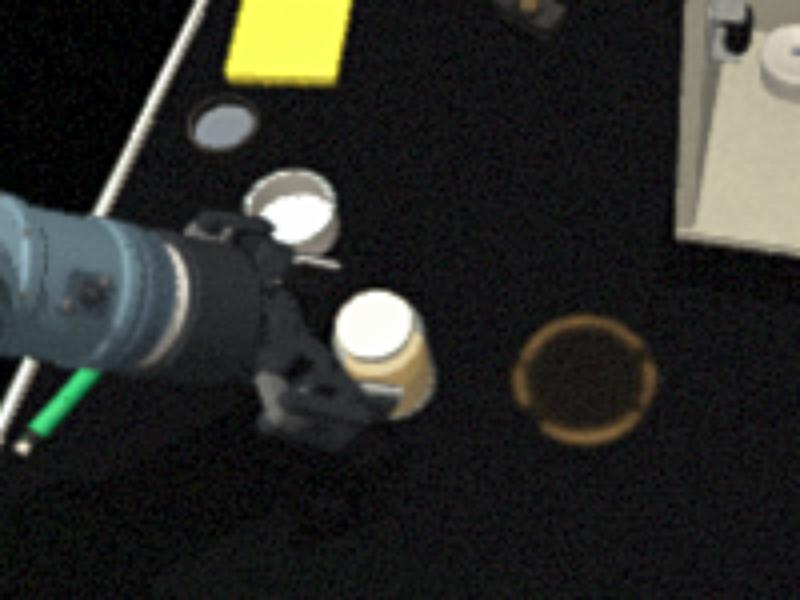

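Fingers are on both sides of the jar: the near one at (385,395), the far one at (320,262). Closing now.

```bash
python3 -m creep '100 0 -0.004 0.002 0 0 0; 255 0 -0.004 0.002 0 0 0; 255 0 -0.004 0.002 0 0 0; 255 0 -0.004 0.002 0 0 0; 255 0 -0.004 0.002 0 0 0'; python3 -m creep '255 0 0 0 0 0 0; 255 0 0 0 0 0 0';  python3 - <<'E'
from h import *
rows([])
from station import arm
p=arm.get_obs()["eef_pos"]; rows([(p+[0,0,.06],pose(40,38)),(cab(-.16,0,.12),pose(91.9,38))])
E
```

```text
clock: 9.17
eef_pos: [0.5135, 0.1556, 0.032]
eef_rot: [0.398, 0.857, -0.135, 0.298]
contact_force: [-2.7, 0.7, 7.3]
width: 0.0485
clock: 9.33
eef_pos: [0.5135, 0.1556, 0.032]
eef_rot: [0.398, 0.857, -0.135, 0.298]
contact_force: [-3.1, 0.5, 5.8]
width: 0.0483
at [0.5135 0.1556 0.032 ] F [-3.06  0.48  5.82] w 0.0483 t 9.33 q [ 0.56  0.42 -0.58  0.45 -0.66  1.39]
at [0.5135 0.1556 0.032 ] F [-3.06  0.48  5.82] w 0.0483 t 9.33 q [ 0.56  0.42 -0.58  0.45 -0.66  1.39]
[-0.0495  0.0006 -0.0628] [ 0.0027  0.0012 -0.0001] mm 60.0 deg 0.5
[-0.3138 -0.173   0.0963] [-0.1753  0.0022 -0.2269] mm 278.0 deg 51.6
```

```bash
python3 -m creep '255 -0.025 0 -0.031 0 0 0; 255 -0.0495 0 -0.063 0 0 0; 255 -0.0495 0 -0.063 0 0 0'; python3 - <<'E'
from h import *
from station import eyes
rows([(cab(-.15,0,.115),pose(91.9,38))])
for n in("side","top"):
    c=eyes.capture(n); cv2.imwrite(f"pics/{n}8.png",cv2.resize(c["frame"][180:330,120:320,::-1],None,fx=4,fy=4))
E
```

```text
clock: 9.58
eef_pos: [0.5161, 0.1572, 0.0964]
eef_rot: [0.399, 0.856, -0.132, 0.3]
contact_force: [1.7, 1.4, 0.1]
width: 0.0482
at [0.5161 0.1572 0.0964] F [1.72 1.35 0.1 ] w 0.0482 t 9.58 q [ 0.56  0.32 -0.51  0.61 -0.66  1.39]
[-0.2633 -0.1669  0.1728] [-0.1737  0.0034 -0.2283] mm 267.0 deg 51.6
```

View pics/top8.png

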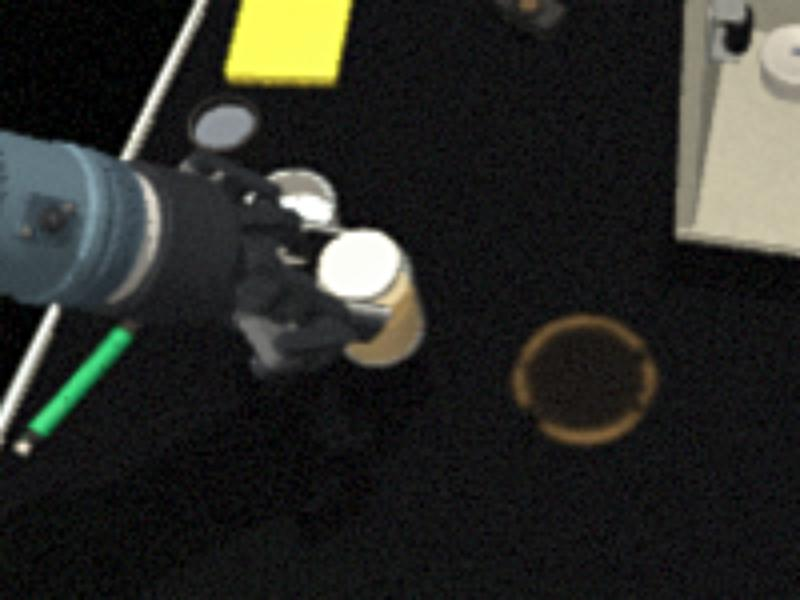

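The jar is held upright, lid at (360,265). Carrying it to the front of the cabinet.

```bash
python3 -m creep '255 -0.263 -0.167 0.172 -0.174 0.002 -0.228; 255 -0.263 -0.167 0.172 -0.174 0.002 -0.228; 255 -0.263 -0.167 0.172 -0.174 0.002 -0.228; 255 -0.263 -0.167 0.172 -0.174 0.002 -0.228; 255 -0.263 -0.167 0.172 -0.174 0.002 -0.228'; python3 - <<'E'
from h import *
rows([(cab(-.15,0,.115),pose(91.9,38)),(cab(-.15,0,.085),pose(91.9,38))])
E
```

```text
clock: 10.1
eef_pos: [0.5419, 0.018, 0.096]
eef_rot: [0.211, 0.925, -0.069, 0.308]
contact_force: [1.0, 0.1, -1.4]
width: 0.0485
at [0.5419 0.018  0.096 ] F [ 1.05  0.09 -1.43] w 0.0485 t 10.1 q [ 0.11  0.04 -0.93  0.03 -0.32  0.47]
[-0.1009 -0.1283  0.0435] [-0.0922 -0.0061 -0.122 ] mm 127.0 deg 27.5
[-0.0769 -0.1285  0.0755] [-0.0922 -0.0061 -0.122 ] mm 126.0 deg 27.5
```

```bash
python3 - <<'E'
from h import *
rows([(cab(-.12,0,.1),pose(91.9,38))])
E
```

```text
at [0.5419 0.018  0.096 ] F [ 1.05  0.09 -1.43] w 0.0485 t 10.1 q [ 0.11  0.04 -0.93  0.03 -0.32  0.47]
[-0.1172 -0.1099  0.0808] [-0.0922 -0.0061 -0.122 ] mm 135.0 deg 27.5
```

```bash
python3 -m creep '255 -0.117 -0.11 0.081 -0.092 -0.006 -0.122; 255 -0.117 -0.11 0.081 -0.092 -0.006 -0.122; 255 -0.117 -0.11 0.081 -0.092 -0.006 -0.122; 255 -0.117 -0.11 0.081 -0.092 -0.006 -0.122; 255 -0.117 -0.11 0.081 -0.092 -0.006 -0.122'; python3 - <<'E'
from h import *
from station import eyes
rows([(cab(-.12,0,.1),pose(91.9,38)),(cab(-.03,0,.08),pose(91.9,38))])
for n in("side","top"):
    c=eyes.capture(n); cv2.imwrite(f"pics/{n}9.png",cv2.resize(c["frame"][120:320,200:460,::-1],None,fx=3,fy=3))
    np.savez(f"{n}9.npz",**{k:np.array(v) for k,v in c.items()})
E
```

```text
clock: 10.52
eef_pos: [0.6052, -0.1087, 0.1023]
eef_rot: [-0.012, 0.945, 0.002, 0.328]
contact_force: [0.6, -1.6, 0.4]
width: 0.0487
at [ 0.6052 -0.1087  0.1023] F [ 0.58 -1.55  0.37] w 0.0487 t 10.52 q [-0.43  0.11 -0.87 -0.02  0.27 -0.37]
[0.0047 0.0084 0.0003] [-0.0025  0.0016 -0.0015] mm 7.0 deg 0.6
[-0.073   0.0096  0.0955] [-0.0025  0.0016 -0.0015] mm 90.0 deg 0.6
```

View pics/side9.png

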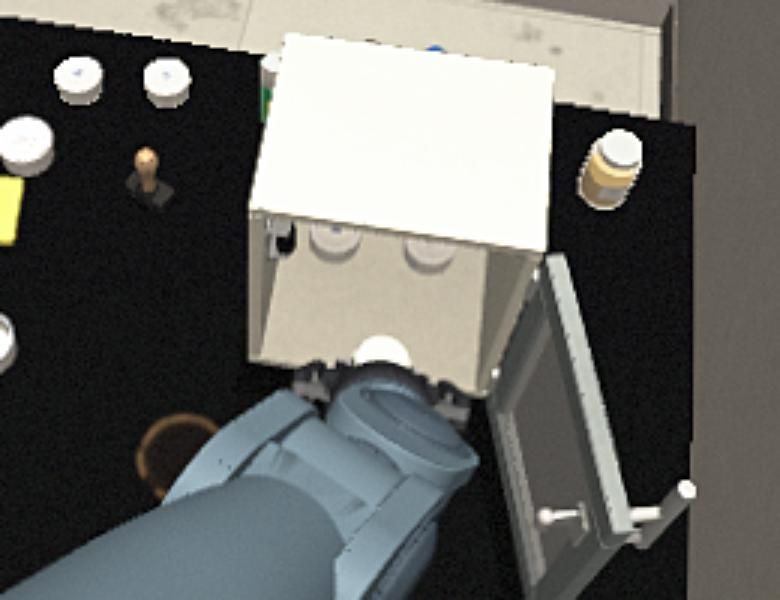

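View pics/top9.png

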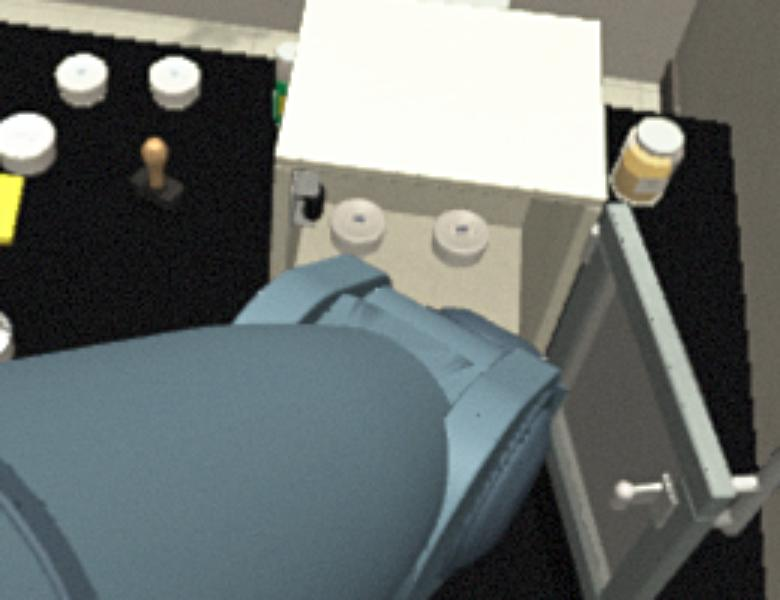

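The jar (lid at (380,352) in the side crop) is centred in front of the opening. The tins at (335,238) and (430,250) are untouched and the door stays well to the right.

```bash
python3 - <<'E'
from h import *
rows([(cab(-.075,0,.088),pose(91.9,38)),(cab(-.031,0,.085),pose(91.9,38))])
E

```

```text
at [ 0.603  -0.1065  0.1003] F [ 0.    1.2  -1.36] w 0.0483 t 10.62 q [-0.43  0.11 -0.87 -0.02  0.27 -0.36]
[-0.0366  0.0062  0.0495] [-0.0023  0.     -0.0033] mm 46.0 deg 0.7
[-0.0804  0.0069  0.0887] [-0.0023  0.     -0.0033] mm 90.0 deg 0.7
```

```bash
python3 -m creep '255 -0.018 0.006 0.025 0 0 0; 255 -0.037 0.006 0.05 0 0 0; 255 -0.058 0.006 0.07 0 0 0; 255 -0.08 0.007 0.089 0 0 0; 255 -0.08 0.007 0.089 0 0 0'; python3 - <<'E'
from h import *
rows([(cab(-.031,0,.085),pose(91.9,38)),(cab(-.031,0,.061),pose(91.9,38)),(cab(-.031,0,.059),pose(91.9,38))])
E

```

```text
clock: 11.03
eef_pos: [0.6939, -0.0928, 0.085]
eef_rot: [-0.013, 0.945, 0.005, 0.326]
contact_force: [0.1, -0.1, 0.6]
width: 0.0483
at [ 0.6939 -0.0928  0.085 ] F [ 0.08 -0.09  0.58] w 0.0483 t 11.03 q [-0.33  0.28 -0.7  -0.04  0.22 -0.28]
[ 0.0028 -0.0089 -0.0022] [-0.0008  0.0006 -0.0013] mm 7.0 deg 0.3
[ 0.0226 -0.009   0.023 ] [-0.0008  0.0006 -0.0013] mm 25.0 deg 0.3
[ 0.0242 -0.009   0.0251] [-0.0008  0.0006 -0.0013] mm 27.0 deg 0.3
```

```bash
python3 -m creep '255 0.011 -0.007 0.011 0 0 0; 255 0.018 -0.008 0.018 0 0 0; 255 0.021 -0.008 0.022 0 0 0; 255 0.022 -0.008 0.023 0 0 0; 255 0.022 -0.008 0.023 0 0 0'; python3 - <<'E'
from h import *
from station import eyes
rows([(cab(-.031,0,.059),pose(91.9,38))])
for n in("side","top"):
    c=eyes.capture(n); cv2.imwrite(f"pics/{n}10.png",cv2.resize(c["frame"][120:320,200:460,::-1],None,fx=3,fy=3))
    np.savez(f"{n}10.npz",**{k:np.array(v) for k,v in c.items()})
E

```

```text
clock: 11.45
eef_pos: [0.6877, -0.1001, 0.0604]
eef_rot: [-0.012, 0.946, 0.005, 0.325]
contact_force: [0.5, -0.9, -0.2]
width: 0.0484
at [ 0.6877 -0.1001  0.0604] F [ 0.55 -0.86 -0.23] w 0.0484 t 11.45 q [-0.34  0.32 -0.74 -0.11  0.23 -0.3 ]
[-0.0027  0.0006  0.0045] [-0.001  -0.0004 -0.0019] mm 4.0 deg 0.4
```

View pics/side10.png

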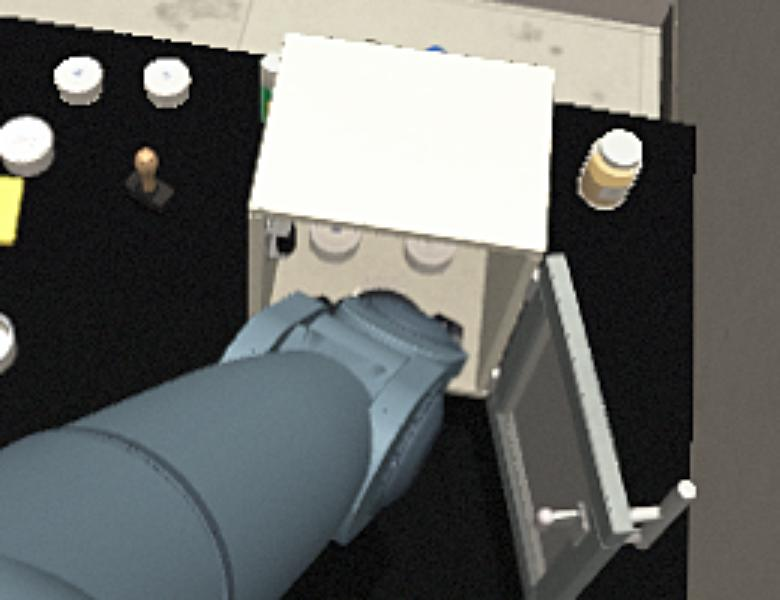

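```bash
python3 -m creep '255 0.0015 0 0.002 0 0 0; 255 0.0015 0 0.002 0 0 0; 255 0.0015 0 0.002 0 0 0'; python3 -m creep '255 0.0015 0 0.002 0 0 0; 255 0.0015 0 0.002 0 0 0; 255 0.0015 0 0.002 0 0 0'
```

```text
clock: 11.8
eef_pos: [0.6891, -0.1011, 0.0599]
eef_rot: [-0.012, 0.945, 0.004, 0.326]
contact_force: [0.5, 0.4, -0.0]
width: 0.0485
clock: 12.05
eef_pos: [0.6902, -0.1014, 0.059]
eef_rot: [-0.012, 0.945, 0.004, 0.327]
contact_force: [0.0, -0.3, 3.6]
width: 0.0484
```

```bash
python3 -m creep '255 0.001 0 0.001 0 0 0; 255 0.001 0 0.001 0 0 0; 255 0.001 0 0.001 0 0 0'; python3 -m creep '180 0 0 0 0 0 0; 100 0 0 0 0 0 0; 60 0 0 0 0 0 0; 0 0 0 0 0 0 0; 0 0 0 0 0 0 0'; python3 -m creep '0 0 0 0 0 0 0; 0 0 0 0 0 0 0; 0 0 0 0 0 0 0'; python3 - <<'E'
from h import *
rows([(cab(-.1,0,.12),pose(91.9,38)),(cab(-.15,0,.16),pose(91.9,38))])
E
```

```text
clock: 12.3
eef_pos: [0.6909, -0.1014, 0.059]
eef_rot: [-0.013, 0.945, 0.004, 0.328]
contact_force: [-1.0, 0.7, 8.1]
width: 0.0486
clock: 12.72
eef_pos: [0.6882, -0.1008, 0.0558]
eef_rot: [-0.012, 0.946, 0.005, 0.325]
contact_force: [-0.3, -0.2, -0.3]
width: 0.0848
clock: 12.97
eef_pos: [0.6888, -0.101, 0.0565]
eef_rot: [-0.012, 0.945, 0.005, 0.326]
contact_force: [0.4, 0.3, -0.1]
width: 0.0856
at [ 0.6888 -0.101   0.0565] F [ 0.42  0.26 -0.14] w 0.0856 t 12.97 q [-0.35  0.32 -0.74 -0.12  0.23 -0.3 ]
[ 0.0176  0.0013 -0.1212] [-0.0012  0.0001 -0.0018] mm 92.0 deg 0.4
[ 0.0372  0.0008 -0.2043] [-0.0012  0.0001 -0.0018] mm 156.0 deg 0.4
```

```bash
python3 -m creep '0 0 0 -0.03 0 0 0; 0 0 0 -0.08 0 0 0; 0 0 0 -0.13 0 0 0; 0 0 0 -0.16 0 0 0; 0 0 0 -0.16 0 0 0'; python3 - <<'E'
from h import *
rows([(cab(-.19,-.02,.33),pose(91.9,0)),(bar(1.85,.345),pose(91.9+106))])
E
```

```text
clock: 13.38
eef_pos: [0.6154, -0.1038, 0.1559]
eef_rot: [-0.012, 0.944, 0.003, 0.329]
contact_force: [1.4, 0.5, 0.1]
width: 0.0854
at [ 0.6154 -0.1038  0.1559] F [1.43 0.46 0.06] w 0.0854 t 13.38 q [-0.41  0.04 -0.77  0.14  0.26 -0.35]
[-0.0575 -0.0256 -0.2504] [-0.0015  0.2131 -0.0021] mm 194.0 deg 38.4
[ 0.0029 -0.2901 -0.323 ] [-0.1974  0.1466 -0.566 ] mm 326.0 deg 111.1
```

```bash
python3 -m creep '0 0.01 0 -0.06 0 0 0; 0 -0.02 -0.01 -0.18 0 0.06 0; 0 -0.0575 -0.02 -0.25 0 0.213 0; 0 -0.0575 -0.0256 -0.25 0 0.213 0; 0 -0.0575 -0.0256 -0.25 0 0.213 0'; python3 - <<'E'
from h import *
rows([(cab(-.19,-.02,.33),pose(91.9,0)),(bar(1.85,.345),pose(91.9+106))])
E
```

```text
clock: 13.8
eef_pos: [0.5529, -0.1181, 0.2737]
eef_rot: [-0.012, 0.985, 0.003, 0.171]
contact_force: [0.7, -0.2, -0.8]
width: 0.0855
at [ 0.5529 -0.1181  0.2737] F [ 0.68 -0.15 -0.81] w 0.0855 t 13.8 q [-0.41  0.04 -0.24  0.97  0.14 -0.41]
[-0.0004 -0.0082 -0.0796] [-1.000e-04  1.095e-01 -3.000e-03] mm 60.0 deg 19.7
[ 0.0793 -0.2727 -0.1297] [-0.1014  0.0762 -0.5853] mm 234.0 deg 107.8
```

```bash
python3 -m creep '0 0 -0.008 -0.08 0 0.11 0; 0 0 -0.008 -0.08 0 0.11 0; 0 0 -0.008 -0.08 0 0.11 0; 0 0 -0.008 -0.08 0 0.11 0'; python3 - <<'E'
from h import *
for th in (1.8,1.85,1.9): print(th,proj(load("side9.npz"),bar(th,.279)))
P=cloud(load("side9.npz"));x,y,z=P[...,0],P[...,1],P[...,2]
m=(np.hypot(x-bar(1.85,0)[0],y-bar(1.85,0)[1])<.04)&(z>.2)
m&=(np.arange(420)[:,None]<300)
print("bar pts",m.sum(),P[m&(z>.272)].mean(0), bar(1.85,0))
rows([(bar(1.85,.345),pose(91.9+106))])
E
```

```text
clock: 14.13
eef_pos: [0.5365, -0.1254, 0.3298]
eef_rot: [-0.012, 1.0, 0.0, -0.001]
contact_force: [0.6, -0.7, -2.5]
width: 0.0855
1.8 [[427.20392784 283.55064428]]
1.85 [[431.47520287 281.759017  ]]
1.9 [[435.5791506  279.75849263]]
bar pts 190 [ 0.46559536 -0.31845232  0.2778628 ] [ 0.46898441 -0.32478364  0.        ]
at [ 0.5365 -0.1254  0.3298] F [ 0.64 -0.67 -2.49] w 0.0855 t 14.13 q [-0.35  0.34  0.34  1.57  0.   -0.37]
[ 0.0965 -0.2635 -0.0204] [ 0.0006 -0.     -0.5917] mm 211.0 deg 106.5
```

```bash
python3 -m creep '0 0.096 -0.262 -0.02 0 0 -0.58; 0 0.096 -0.262 -0.02 0 0 -0.58; 0 0.096 -0.262 -0.02 0 0 -0.58; 0 0.096 -0.262 -0.02 0 0 -0.58; 0 0.096 -0.262 -0.02 0 0 -0.58'; python3 - <<'E'
from h import *
rows([(bar(1.82,.345),pose(91.9+104))])
E
```

```text
clock: 14.55
eef_pos: [0.4726, -0.3074, 0.3417]
eef_rot: [-0.298, 0.955, 0.0, 0.001]
contact_force: [0.5, -0.4, 0.2]
width: 0.0852
at [ 0.4726 -0.3074  0.3417] F [ 0.52 -0.38  0.19] w 0.0852 t 14.55 q [-0.69  0.37  0.42  1.62  0.   -1.3 ]
[ 0.0169 -0.0082 -0.0045] [-0.0005  0.0008 -0.3958] mm 14.0 deg 71.2
```

```bash
python3 -m creep '0 0.014 -0.008 0 0 0 -0.395; 0 0.014 -0.008 0 0 0 -0.395; 0 0.014 -0.008 0 0 0 -0.395; 0 0.014 -0.008 0 0 0 -0.395; 0 0.014 -0.008 0 0 0 -0.395';python3 -m creep '0 0 0 0 0 0 -0.197; 0 0 0 0 0 0 -0.197; 0 0 0 0 0 0 -0.197; 0 0 0 0 0 0 -0.197; 0 0 0 0 0 0 -0.197'; python3 - <<'E'
from h import *
from station import eyes
rows([(bar(1.82,.345),pose(91.9+104)),(bar(1.82,.246),pose(91.9+104))])
c=eyes.capture("side"); cv2.imwrite("pics/side11.png",cv2.resize(c["frame"][120:320,220:480,::-1],None,fx=3,fy=3))
np.savez("side11.npz",**{k:np.array(v) for k,v in c.items()})
E
```

```text
clock: 14.97
eef_pos: [0.4677, -0.3172, 0.3415]
eef_rot: [-0.577, 0.817, 0.0, 0.001]
contact_force: [0.2, 0.9, -0.1]
width: 0.0856
clock: 15.38
eef_pos: [0.4678, -0.3169, 0.3415]
eef_rot: [0.798, -0.602, 0.0, -0.001]
contact_force: [-1.2, 0.3, -0.2]
width: 0.0849
at [ 0.4678 -0.3169  0.3415] F [-1.22  0.33 -0.22] w 0.0849 t 15.38 q [-0.71  0.37  0.42  1.62  0.   -2.56]
[ 0.0028  0.0038 -0.0047] [-0.0008  0.0004  0.    ] mm 5.0 deg 0.2
[0.003  0.0042 0.1273] [-0.0008  0.0004  0.    ] mm 96.0 deg 0.2
```

View pics/side11.png

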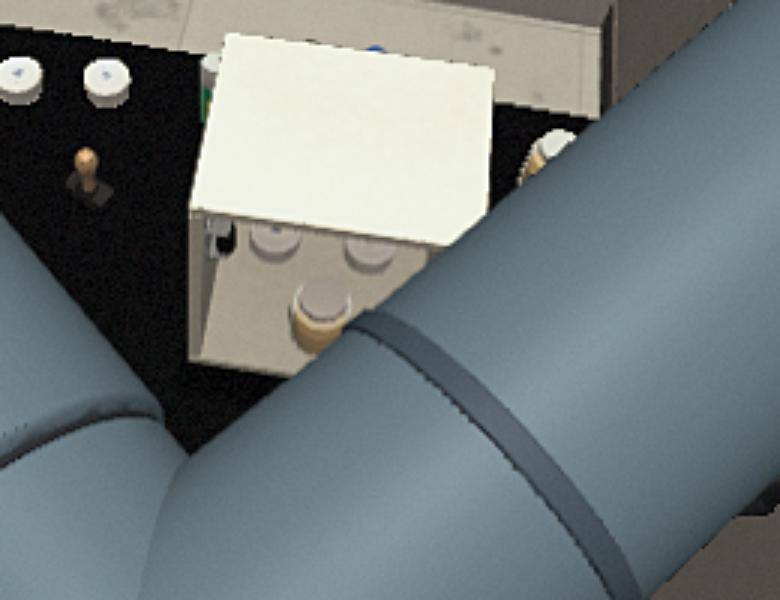

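The jar stands in the cabinet: the lid is at crop (325,298), and the tins at (275,240) and (370,250) have not moved. Measuring its position.

```bash
python3 - <<'E'
from h import *
P=cloud(load("side11.npz")); Q=(P-CAB)@R.from_euler('z',YAW,degrees=True).as_matrix()
q=Q[200:240,308:350].reshape(-1,3); s=q[(abs(q[:,2]-.102)<.005)&(abs(q[:,1])<.06)&(q[:,0]<.03)]
print(len(s),s.mean(0).round(4),s.min(0).round(4),s.max(0).round(4),cv2.minEnclosingCircle((s[:,:2]*1000).astype(np.float32)))
E
python3 -m creep '0 0.003 0.004 0.04 0 0 0; 0 0.003 0.004 0.08 0 0 0; 0 0.003 0.004 0.127 0 0 0; 0 0.003 0.004 0.127 0 0 0; 0 0.003 0.004 0.127 0 0 0'; python3 -m creep '255 0 0 0 0 0 0; 255 0 0 0 0 0 0; 255 0 0 0 0 0 0; 255 0 0 0 0 0 0; 255 0 0 0 0 0 0'; python3 -m creep '255 0 0 0 0 0 0; 255 0 0 0 0 0 0; 255 0 0 0 0 0 0'
```

```text
186 [-0.0502 -0.0019  0.102 ] [-0.0705 -0.0226  0.0973] [-0.0277  0.0182  0.1058] ((-49.51041793823242, -1.6262627840042114), 21.919471740722656)
clock: 15.85
eef_pos: [0.4632, -0.3176, 0.2447]
eef_rot: [0.796, -0.605, -0.003, -0.002]
contact_force: [0.1, -0.8, 0.9]
width: 0.0855
clock: 16.27
eef_pos: [0.4662, -0.3203, 0.2494]
eef_rot: [0.796, -0.605, 0.003, -0.001]
contact_force: [0.9, 0.7, 0.2]
width: 0.0255
clock: 16.52
eef_pos: [0.4668, -0.3193, 0.249]
eef_rot: [0.796, -0.605, 0.003, -0.002]
contact_force: [4.0, 2.6, 5.5]
width: 0.0096
```

```bash
python3 - <<'E'
from h import *
from station import arm
o=arm.get_obs(); p=o["eef_pos"]; off=p-bar(1.81,p[2]); print(off)
rows([(bar(t,p[2])+off,pose(91.9+104+np.degrees(t-1.81))) for t in (1.71,1.61,1.51,1.41,1.31)])
E
```

```text
[ 0.00220598 -0.00133108  0.        ]
at [ 0.4668 -0.3193  0.249 ] F [3.99 2.61 5.52] w 0.0096 t 16.52 q [-0.72  0.35  0.14  1.36  0.01 -2.56]
[-0.0262  0.0063 -0.0001] [-0.0022 -0.0003  0.0301] mm 20.0 deg 5.4
[-0.0529  0.01   -0.0001] [-0.0022 -0.0002  0.0619] mm 40.0 deg 11.1
[-0.0798  0.0109 -0.0002] [-0.0022 -0.0001  0.0937] mm 60.0 deg 16.9
[-0.1067  0.0092 -0.0002] [-0.0022  0.      0.1256] mm 80.0 deg 22.6
[-0.1333  0.0048 -0.0002] [-0.0022  0.0002  0.1574] mm 100.0 deg 28.3
```

```bash
python3 -m creep '255 -0.026 0.0063 0 0 0 0.032; 255 -0.053 0.01 0 0 0 0.064; 255 -0.08 0.011 0 0 0 0.095; 255 -0.107 0.009 0 0 0 0.127; 255 -0.133 0.005 0 0 0 0.159'; python3 - <<'E'
from h import *
from station import arm
o=arm.get_obs(); p=o["eef_pos"]; v=p[:2]-HINGE[:2]; print("r",np.hypot(*v), "th",np.arctan2(v[1],v[0])%(2*np.pi)-np.arctan2(.194,-.057)-np.radians(1.9))
rows([(bar(t,p[2]),pose(91.9+np.degrees(t))) for t in (1.3,1.2,1.1,1.0,.9,.8)])
E
```

```text
clock: 16.93
eef_pos: [0.4351, -0.2243, 0.249]
eef_rot: [-0.62, 0.785, -0.002, 0.002]
contact_force: [3.3, 0.8, 4.8]
width: 0.0092
r 0.201443570558569 th 1.3181548472019649
at [ 0.4351 -0.2243  0.249 ] F [3.27 0.83 4.84] w 0.0092 t 16.93 q [-0.61  0.19 -0.07  1.31  0.   -1.94]
[-0.0044  0.0024 -0.    ] [-0.0017  0.0001  0.0013] mm 4.0 deg 0.4
[-0.0306  0.0086 -0.    ] [-0.0017  0.0001  0.0331] mm 24.0 deg 6.0
[-0.0573  0.0121 -0.0001] [-0.0017  0.0002  0.0649] mm 44.0 deg 11.7
[-0.0843  0.013  -0.0001] [-0.0017  0.0003  0.0968] mm 64.0 deg 17.4
[-0.1112  0.0111 -0.    ] [-0.0017  0.0004  0.1286] mm 84.0 deg 23.2
[-0.1377  0.0066 -0.    ] [-0.0017  0.0005  0.1604] mm 103.0 deg 28.9
```

```bash
python3 -m creep '255 -0.026 0.0063 0 0 0 0.032; 255 -0.053 0.01 0 0 0 0.064; 255 -0.08 0.011 0 0 0 0.095; 255 -0.107 0.009 0 0 0 0.127; 255 -0.133 0.005 0 0 0 0.159'; python3 - <<'E'
from h import *
from station import arm
o=arm.get_obs(); p=o["eef_pos"]; v=p[:2]-HINGE[:2]; print("r",np.hypot(*v), "th",np.arctan2(v[1],v[0])%(2*np.pi)-np.arctan2(.194,-.057)-np.radians(1.9))
rows([(bar(t,p[2]),pose(91.9+np.degrees(t))) for t in (.8,.7,.6,.5,.4,.3)])
E
```

```text
clock: 17.35
eef_pos: [0.4529, -0.1257, 0.249]
eef_rot: [-0.407, 0.914, -0.001, 0.001]
contact_force: [0.6, -0.4, 5.8]
width: 0.0092
r 0.20198954137480352 th 0.816468352281109
at [ 0.4529 -0.1257  0.249 ] F [ 0.64 -0.43  5.83] w 0.0092 t 17.35 q [-0.41  0.15 -0.11  1.3   0.   -1.24]
[-0.0042  0.0015  0.    ] [-0.0007  0.0004  0.0015] mm 3.0 deg 0.3
[-0.0304  0.0077  0.    ] [-0.0007  0.0005  0.0333] mm 24.0 deg 6.0
[-0.0571  0.0112  0.0001] [-0.0007  0.0005  0.0652] mm 44.0 deg 11.7
[-0.0841  0.0121  0.0001] [-0.0007  0.0005  0.097 ] mm 64.0 deg 17.5
[-1.109e-01  1.020e-02  1.000e-04] [-0.0006  0.0006  0.1288] mm 84.0 deg 23.2
[-0.1375  0.0057  0.0002] [-0.0006  0.0006  0.1606] mm 103.0 deg 28.9
```

```bash
python3 -m creep '255 -0.026 0.0063 0 0 0 0.032; 255 -0.053 0.01 0 0 0 0.064; 255 -0.08 0.011 0 0 0 0.095; 255 -0.107 0.009 0 0 0 0.127; 255 -0.133 0.005 0 0 0 0.159'; python3 - <<'E'
from h import *
from station import arm
o=arm.get_obs(); p=o["eef_pos"]; v=p[:2]-HINGE[:2]; print("r",np.hypot(*v), "th",np.arctan2(v[1],v[0])%(2*np.pi)-np.arctan2(.194,-.057)-np.radians(1.9))
rows([(bar(t,p[2]),pose(91.9+np.degrees(t))) for t in (.2,.14,.1,.05,0,-.02)])
E
```

```text
clock: 17.77
eef_pos: [0.5163, -0.0474, 0.249]
eef_rot: [-0.169, 0.986, 0.001, 0.001]
contact_force: [-2.6, 2.5, 6.9]
width: 0.0091
r 0.20264127333104126 th 0.31320165690883023
at [ 0.5163 -0.0474  0.249 ] F [-2.64  2.54  6.93] w 0.0091 t 17.77 q [-0.22  0.25  0.01  1.33  0.   -0.56]
[-0.0298  0.0066  0.0001] [0.0006 0.0007 0.0339] mm 23.0 deg 6.1
[-0.0458  0.009   0.0001] [0.0006 0.0007 0.053 ] mm 35.0 deg 9.5
[-0.0566  0.01    0.0001] [0.0006 0.0007 0.0657] mm 43.0 deg 11.8
[-0.07    0.0108  0.0002] [0.0007 0.0006 0.0816] mm 53.0 deg 14.7
[-0.0835  0.0108  0.0002] [0.0007 0.0006 0.0975] mm 63.0 deg 17.6
[-0.0889  0.0107  0.0002] [0.0007 0.0006 0.1039] mm 67.0 deg 18.7
```

```bash
python3 -m creep '255 -0.026 0.0063 0 0 0 0.032; 255 -0.046 0.009 0 0 0 0.053; 255 -0.057 0.01 0 0 0 0.066; 255 -0.064 0.0105 0 0 0 0.073; 255 -0.07 0.0108 0 0 0 0.081'; python3 - <<'E'
from h import *
from station import arm
o=arm.get_obs(); p=o["eef_pos"]; v=p[:2]-HINGE[:2]; print("r",np.hypot(*v), "th",np.arctan2(v[1],v[0])%(2*np.pi)-np.arctan2(.194,-.057)-np.radians(1.9))
rows([(bar(t,p[2]),pose(91.9+np.degrees(t))) for t in (.05,0,-.02,-.05)])
E
```

```text
clock: 18.18
eef_pos: [0.5566, -0.0242, 0.2488]
eef_rot: [-0.044, 0.999, -0.001, -0.006]
contact_force: [-29.8, -3.5, 22.2]
width: 0.0092
r 0.2029526666124427 th 0.08355324630827438
at [ 0.5566 -0.0242  0.2488] F [-29.76  -3.53  22.2 ] w 0.0092 t 18.18 q [-0.16  0.34  0.14  1.38 -0.   -0.24]
[-0.009   0.0017 -0.0001] [-0.0004 -0.0035  0.0018] mm 7.0 deg 0.7
[-0.022   0.0051 -0.0002] [-0.0004 -0.0035  0.0177] mm 17.0 deg 3.3
[-0.0273  0.0063 -0.0003] [-0.0005 -0.0035  0.0241] mm 21.0 deg 4.4
[-0.0352  0.0078 -0.0004] [-0.0005 -0.0035  0.0336] mm 27.0 deg 6.1
```

```bash
python3 -m creep '255 0 0 0 0 0 0; 255 0 0 0 0 0 0; 255 0 0 0 0 0 0'; python3 - <<'E'
from h import *
from station import eyes,arm
print(arm.get_obs()["ft_torque"])
for n in("side","top"):
    c=eyes.capture(n); cv2.imwrite(f"pics/{n}12.png",cv2.resize(c["frame"][120:320,200:460,::-1],None,fx=3,fy=3))
E
```

```text
clock: 18.43
eef_pos: [0.5578, -0.0237, 0.2489]
eef_rot: [-0.045, 0.999, 0.0, -0.004]
contact_force: [-16.7, 1.9, 15.3]
width: 0.0088
[0.27651976 3.37634325 0.07704204]
```

View pics/side12.png

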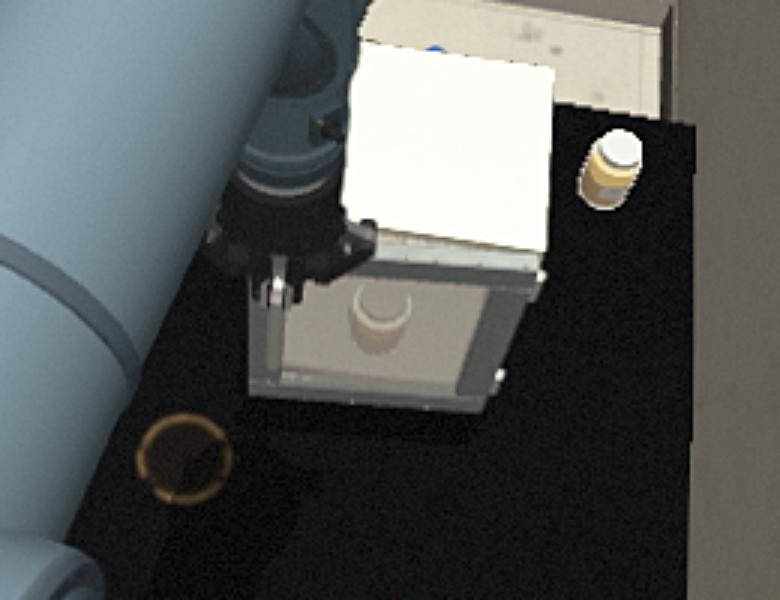

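The door is ajar on the roller, the jar is upright at (378,318) behind the glass, and the bar is pinched at (278,290). Pushing on gently.

```bash
python3 -m creep '255 -0.003 0.001 0 0 0 0.004; 255 -0.006 0.0015 0 0 0 0.008; 255 -0.006 0.0015 0 0 0 0.008; 255 -0.006 0.0015 0 0 0 0.008; 255 -0.006 0.0015 0 0 0 0.008'; python3 -c "
from h import *
rows([(bar(t,.249),pose(91.9+np.degrees(t))) for t in (.05,0,-.02)])"
```

```text
clock: 18.95
eef_pos: [0.5652, -0.0208, 0.249]
eef_rot: [-0.032, 0.999, 0.002, -0.001]
contact_force: [-8.2, 4.6, 8.8]
width: 0.0091
at [ 0.5652 -0.0208  0.249 ] F [-8.16  4.59  8.8 ] w 0.0091 t 18.95 q [-0.15  0.35  0.15  1.37  0.   -0.22]
[ 0.0029 -0.0019 -0.    ] [ 0.0013 -0.0004 -0.0058] mm 3.0 deg 1.1
[-0.0101  0.0018 -0.    ] [ 0.0013 -0.0005  0.0101] mm 8.0 deg 1.8
[-0.0153  0.0032 -0.    ] [ 0.0013 -0.0005  0.0164] mm 12.0 deg 3.0
```

```bash
python3 -m creep '255 -0.005 0.001 0 0 0 0.004; 255 -0.008 0.002 0 0 0 0.008; 255 -0.01 0.002 0 0 0 0.01; 255 -0.01 0.002 0 0 0 0.01; 255 -0.01 0.002 0 0 0 0.01'; python3 - <<'E'
from h import *
from station import eyes,arm
rows([(bar(t,.249),pose(91.9+np.degrees(t))) for t in (.05,0,-.02)])
for n in("side","top"):
    c=eyes.capture(n); cv2.imwrite(f"pics/{n}13.png",cv2.resize(c["frame"][160:270,250:400,::-1],None,fx=5,fy=5))
    np.savez(f"{n}13.npz",**{k:np.array(v) for k,v in c.items()})
E
```

```text
clock: 19.37
eef_pos: [0.5744, -0.0176, 0.2491]
eef_rot: [-0.017, 1.0, 0.003, 0.001]
contact_force: [-4.4, 9.1, 7.9]
width: 0.0093
at [ 0.5744 -0.0176  0.2491] F [-4.42  9.06  7.91] w 0.0093 t 19.37 q [-0.14  0.37  0.18  1.38  0.01 -0.18]
[ 0.0152 -0.0058  0.    ] [ 0.002   0.0006 -0.0156] mm 12.0 deg 2.8
[ 0.0024 -0.0017  0.0001] [0.0021 0.0006 0.0003] mm 2.0 deg 0.4
[-0.0028 -0.0002  0.0001] [0.0021 0.0005 0.0067] mm 2.0 deg 1.3
```

View pics/side13.png

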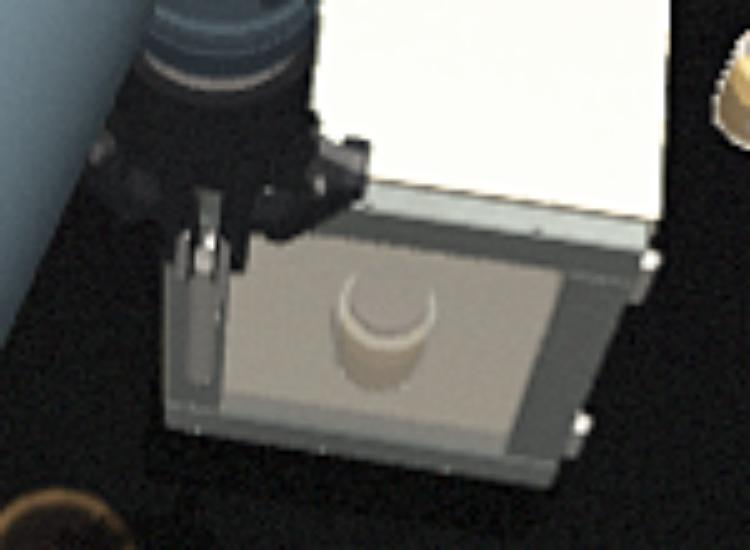

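The gap under the roof edge has closed. The door looks shut, so I'm measuring its face angle against the first picture.

```bash
cat > door.py <<'E'
from h import *
import sys
def ang(f):
    P=cloud(load(f)); Q=(P-CAB)@R.from_euler('z',YAW,degrees=True).as_matrix()
    u=np.arange(P.shape[1])
    br=load(f)["frame"].mean(-1)
    m=(abs(Q[...,0]+.11)<.03)&(Q[...,1]>-.1)&(Q[...,1]<.065)&(((Q[...,2]>.24)&(Q[...,2]<.265)&(Q[...,1]<.03))|((Q[...,2]>.02)&(Q[...,2]<.045)))
    q=Q[m]; 
    A=np.c_[q[:,1],q[:,2],np.ones(len(q))]
    for _ in range(3):
        s=np.linalg.lstsq(A,q[:,0],rcond=None)[0]; r=abs(A@s-q[:,0]); k=r<3*np.median(r)+1e-4; A,q=A[k],q[k]
    return len(q),"angle",-s[0],"x at y=.09,z=.1",s@[.09,.1,1]
for f in sys.argv[1:]: print(f,ang(f))
E
python3 door.py side0.npz side13.npz top0.npz top13.npz
```

```text
side0.npz (482, 'angle', np.float64(0.005444106110424398), 'x at y=.09,z=.1', np.float64(-0.1070765919767521))
side13.npz (494, 'angle', np.float64(0.0024717175146021374), 'x at y=.09,z=.1', np.float64(-0.10667898921496137))
top0.npz (748, 'angle', np.float64(-0.0062683764675174145), 'x at y=.09,z=.1', np.float64(-0.1053202475458739))
top13.npz (749, 'angle', np.float64(-0.006800848908477585), 'x at y=.09,z=.1', np.float64(-0.10521653550622034))
```

The face angle matches the initial shut state within 0.003 rad in both cameras. Releasing and leaving.

```bash
python3 -m creep '120 0 0 0 0 0 0; 0 0 0 0 0 0 0; 0 0 0 0 0 0 0; 0 0 0 0 0 0 0; 0 0 0 0 0 0 0'; python3 -m creep '0 0 0 0 0 0 0; 0 0 0 -0.04 0 0 0; 0 0 0 -0.09 0 0 0; 0 0 0 -0.14 0 0 0; 0 0 0 -0.14 0 0 0'; python3 -c "
from h import *
rows([((.38,.30,.36),pose(91.9))])"
```

```text
clock: 19.88
eef_pos: [0.5755, -0.0209, 0.2481]
eef_rot: [-0.016, 1.0, 0.0, 0.001]
contact_force: [0.8, -0.6, -0.2]
width: 0.0692
clock: 20.3
eef_pos: [0.5776, -0.0211, 0.3614]
eef_rot: [-0.016, 1.0, -0.001, 0.008]
contact_force: [-0.1, -0.9, 1.4]
width: 0.0851
at [ 0.5776 -0.0211  0.3614] F [-0.14 -0.91  1.36] w 0.0851 t 20.3 q [-0.15  0.4   0.52  1.67  0.   -0.18]
[ 0.2495  0.4365 -0.0025] [-0.0004  0.0048 -0.0002] mm 377.0 deg 0.9
```

```bash
python3 -m creep '0 0.25 0.436 0 0 0 0; 0 0.25 0.436 0 0 0 0; 0 0.25 0.436 0 0 0 0; 0 0.25 0.436 0 0 0 0; 0 0.25 0.436 0 0 0 0';python3 -m creep '0 0.11 0.19 0 0 0 0; 0 0.11 0.19 0 0 0 0; 0 0.11 0.19 0 0 0 0; 0 0.11 0.19 0 0 0 0; 0 0.11 0.19 0 0 0 0'; python3 - <<'E'
from h import *
from station import eyes,arm
rows([])
for n in("side","top"):
    c=eyes.capture(n); cv2.imwrite(f"pics/{n}14.png",c["frame"][...,::-1])
    np.savez(f"{n}14.npz",**{k:np.array(v) for k,v in c.items()})
E
python3 door.py side0.npz side14.npz top0.npz top14.npz
```

```text
clock: 20.72
eef_pos: [0.4648, 0.1577, 0.3532]
eef_rot: [-0.016, 1.0, 0.001, 0.002]
contact_force: [0.0, 1.2, 0.9]
width: 0.0852
clock: 21.13
eef_pos: [0.375, 0.3013, 0.3533]
eef_rot: [-0.02, 1.0, 0.002, 0.001]
contact_force: [-0.5, -0.7, -0.6]
width: 0.0855
at [0.375  0.3013 0.3533] F [-0.46 -0.69 -0.58] w 0.0855 t 21.13 q [0.54 0.19 0.2  1.58 0.   0.5 ]
side0.npz (482, 'angle', np.float64(0.005444106110424398), 'x at y=.09,z=.1', np.float64(-0.1070765919767521))
side14.npz (493, 'angle', np.float64(0.004730598437951119), 'x at y=.09,z=.1', np.float64(-0.10689124797194381))
top0.npz (748, 'angle', np.float64(-0.0062683764675174145), 'x at y=.09,z=.1', np.float64(-0.1053202475458739))
top14.npz (715, 'angle', np.float64(-0.00591020630534238), 'x at y=.09,z=.1', np.float64(-0.10542301433164944))
```

View pics/top14.png

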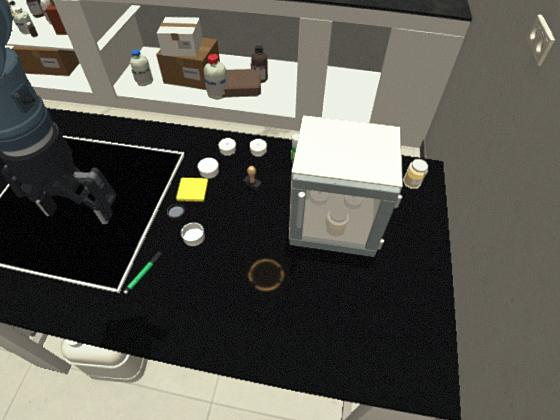

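The door is shut. The jar stands upright behind the glass at (337,222), with the two tins behind it at (318,193) and (353,200). The bench tin at (193,234) has not moved, and the arm is clear at the far left.

```bash
python3 -m creep '0 0 0 0 0 0 0; 0 0 0 0 0 0 0; 0 0 0 0 0 0 0'; python3 -c "
from station import job; print(job.sign_off())"
```

```text
clock: 21.48
eef_pos: [0.3797, 0.2953, 0.3531]
eef_rot: [-0.015, 1.0, 0.0, 0.001]
contact_force: [-0.5, -1.1, 0.4]
width: 0.0856
the job is handed in; nothing more can be done
None
```

The jar is standing upright in the cabinet with the door shut on its catch, and I handed the job in at about 21.5 s of the 72 s allowed; the system gives no verdict.

**What I did:**
- I pinched the pull bar and swung the door open to about 1.82 rad.
- I gripped the jar with the tool tilted 38 degrees and approached from the side, because coming straight at it put joint 3 on its limit.
- I set the jar down centred on the front part of the cabinet floor, about 50 mm behind the cabinet's centre towards the door.
- I swung the door back by the bar and pushed it through the roller until it was home.

**Last checks:**
- **Door:** its face angle matched the initial shut state within 0.001 rad in both cameras.
- **Jar:** measured from its lid before the door closed, it stood at (-0.0495, -0.002) m in the cabinet frame. Afterwards I only saw it by eye, upright behind the glass.
- **Tins:** the two in the cabinet and the one on the bench look unmoved in the pictures; I did not measure them.
- **Arm:** clear of everything.

**What disagreed:** while pushing the door onto the roller, the wrist force read about 30 N along x and 22 N along z. I expected about 8 N at the bar. It fell to about 8 N along x as the door went on, and the bar seems to have slid a few millimetres in the pinch.

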